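Set out a rapid blood test on the bench pad

ROBOT

A 6-joint arm with a two-finger parallel gripper is mounted at the origin on the work surface. World frame = base frame: x ahead of the robot, y to its left, z up, the work surface at z = 0. Lengths are in m, angles in degrees, forces in N, time in s.
With the tool pointing down it reaches from about 0.25 to 0.725 m from the base axis. Payload 9.7 kg.
Tool frame: the origin (TCP) lies midway between the tips of the shut fingers; the grasp point (between the pads) lies 19 mm behind it (bot.hold_point_z is the distance from the TCP to the grasp point, in m); z points along the fingers, y is the line along which they close (so a half turn about z gives the same grasp; the last joint's range is limited). The gripper opens to 85 mm and grips with 20 to 120 N. Pads are 22 mm wide; open, the fingers measure 114 mm over their backs; the gripper's body (76 mm by 85 mm) begins 54 mm behind the grasp point. The pads swing forward as they close: fully open they stand 13 mm farther back than shut.
Start: joints at [-65.203, 4.979, 10.078, 95.1, 0, 90], TCP at [0.231, -0.499, 0.231] pointing down, gripper open.
Joint ranges: [-179.16, 179.16], [-48.56, 103.87], [-65.8, 70.77], [-126.05, 130.52], [-82.76, 87.17], [-180, 180]. Speed limits (degrees/s): [127.2, 127.2, 147.25, 180, 180, 180].

INTERFACE

Orientations are given as [roll, pitch, yaw] about the fixed x, y, z axes, in that order (R = Rz(yaw) Ry(pitch) Rx(roll)).
In Python, from workcell import bot gives the robot as it stands.
- The arm moves only by the tool play_rows, never from a script. Its argument "steps" is a list that holds one entry, the list of rows, each a list of 4 numbers: the shift along the tool's x, y, z in m, then the turn about the tool's z in rad. In form: [[[tx, ty, tz, yaw], ...]]. A call has exactly 5 rows; each row shifts and turns the commanded pose from where the row before left it, along the tool's axes as they then stand; what a row does not reach is not made up. A row lasts 1/12 s, in which the tool goes at most 41.7 mm and 7.16 degrees, less where a joint would pass 70% of its speed; a pose out of reach is approached as far as the arm can. A call is refused whole if a number of a shift passes 0.0417 or a number of a turn 0.125, either way. A call with a gripper value outside its range is refused whole. "gripper" is the finger opening in m, from 0 to 0.0854, set as the call begins (left out, the last holds). The fingers move at their own pace and stop on an object; "squeeze" is the grip in N (left out, the last holds). Time passes only in rows, so rows that do not move let the fingers close, or fill a call up. It gives the time, the measured TCP pose, the force, the opening and the grip force at its end, in the units of the state.
- bot.get_obs(): the state, without advancing time (a new reading comes with each control period).
- bot.camera(name): name is "side" or "top" or "wrist"; returns a dict with "img" (400x640x3 uint8, blue, green, red), "vfov" (degrees; the focal length in pixels is half the picture's height over the tangent of half this angle, whatever the lens; pixels are square), "cx", "cy" (the principal point, pixels), "xyz" and "attitude" of the camera in the world. Camera axes: x right, y down, z forward; pixel columns grow to the right and rows downward; lengths in m; the calibration is good to about 2 mm. A picture is of the moment at which its call begins. There is no depth.
- bot.job_done(): hands the job in; it is judged then, once.
The state is a dict: "time": time; "q": joint angles; "qd": joint speeds; "joint_efforts": joint torques, N m; "ee_pos": TCP position; "tcp_rot": TCP orientation; "wrist_force": force on the tool from outside, world axes, zero at the start; "torque": the same for the moment, N m; "opening": finger opening in m; "grasp_force": force on a finger pad.
Only numpy, scipy, OpenCV 4.12 (cv2) and the standard library are available. Lean on these libraries where they do the work, as an engineer would, in place of code of your own. Each camera call takes 0.05 s, during which the arm holds its last target. There are 200 camera calls.

TASK

Set out the rapid test on the light-blue bench pad: lay the white test cassette flat in the printed rectangle in the middle, lengthwise with it, stand the red-capped dropper bottle in the middle of the printed circle on the side nearer the white kit carton, and the purple-lidded specimen jar in the middle of the other circle, so that the cassette lies between the two. Put the grey timer, face up, in the middle of the carton's top. Leave the blue-capped bottle, the white-lidded jar and the yellow tape roll where they are.

Things in the scene. Friction and masses are not known exactly. Their poses are not given: they have to be found in the camera images.
- pad: Light-blue bench pad, fixed, 140 (x) by 250 (y) by 2 mm; origin at the centre of its underside, z up (top at 2 mm). Printed white on it: a rectangle outline 90 (x) by 36 (y) mm at its centre, and two circles of 62 mm diameter centred at y = +85 and y = -85 mm (x = 0). Its x axis points away from the robot within 0.3 rad.
- carton: White kit carton with an orange band round its sides, closed and fixed to the bench, to the left or to the right of the pad (on its +y or -y side); 90 (x) by 120 (y) by 50 mm high, flat top. Origin at the centre of its underside, z up, so its top is 50 mm above the origin.
- cassette: White plastic test cassette, loose, lying flat: 80 (its x) by 26 (y) by 10 mm high, with a rose-coloured window and a dark red round well on top; about 25 g (varies). Origin at the centre of its underside, z up. Either way round will do.
- red_bottle: White dropper bottle with a RED cap and a red band, loose, upright: body 32 mm in diameter up to 48 mm high, cap narrower (21 mm, tapering), 75 mm high in all; about 45 g (varies). Origin at the centre of its underside, z up.
- purple_jar: Pale round specimen jar with a PURPLE lid, loose, upright: body 46 mm in diameter up to 38 mm high, then the lid, 50 mm in diameter, up to 52 mm; about 70 g (varies). Origin at the centre of its underside, z up.
- timer: Grey digital bench timer, loose, lying face up: 70 (its x) by 50 (y) by 22 mm high, with a greenish display and three round buttons on top; about 80 g (varies). Origin at the centre of its underside, z up.
- blue_bottle: Bystander: dropper bottle like the other but with a BLUE cap and band, same sizes, loose. Leave it alone. Origin at the centre of its underside.
- white_jar: Bystander: jar like the other but with a WHITE lid, same sizes, loose. Leave it alone. Origin at the centre of its underside.
- tape: Bystander: yellow roll of tape lying flat, loose: 52 mm outer and 32 mm inner diameter, 19 mm high. Leave it alone. Origin at the centre of its underside.
Things that resemble listed ones, but are neither listed nor needed, are in the scene too. What is shaped like the timer but orange is not meant.

How it is judged:
By the outcome, as a careful person would: the job done as asked, in the order asked, and still so for the second after the job is handed in, with the robot touching nothing.
It also fails if it takes over 102 s, if anything falls off the work surface, if the arm or the gripper's body presses on something with over 40 N, if the wrist force passes 120 N, or if a joint passes its speed limit or range.

## Working session

There is one attempt and no reset: what is moved stays moved. The work goes in short steps, Python scripts to look and compute and a tool call to move; the robot and the scene stay as the last step left them, time stands still between calls to the robot, and variables do not carry over. Pictures are saved under pics/ and viewed, at most 14 in all, crops included, and the job is handed in when it is done.

Besides the shell and the picture viewer there is one more tool, called as name(argument=value, ...), one argument or row to a line, values as JSON. play_rows: Moves the arm, as the interface text tells. Its arguments: {"type":"object","properties":{"steps":{"type":"array","items":{"type":"array","items":{"type":"array","items":{"type":"number"}}}},"gripper":{"type":"number"},"squeeze":{"type":"number"}},"required":["steps"]}

```bash
mkdir -p pics; ls; cat > h.py <<'E'
import numpy as np, cv2
from scipy.spatial.transform import Rotation as R
from workcell import bot
def snap(n,f=None):
    c=bot.camera(n)
    if f: cv2.imwrite('pics/'+f,c['img'])
    return c
def ray(c,u,v):
    f=200/np.tan(np.radians(c['vfov'])/2)
    d=np.array([(u-c['cx'])/f,(v-c['cy'])/f,1.])
    return np.array(c['xyz']),R.from_euler('xyz',c['attitude'],degrees=True).as_matrix()@d
def at(c,u,v,z):
    o,d=ray(c,u,v); return o+d*(z-o[2])/d[2]
def tri(a,pa,b,pb):
    o,d=ray(a,*pa);p,e=ray(b,*pb)
    s=np.linalg.lstsq(np.c_[d,-e],p-o,rcond=None)[0]
    x,y=o+s[0]*d,p+s[1]*e
    return (x+y)/2,np.linalg.norm(x-y)
E
python3 - <<'E'
from h import *
print(bot.get_obs())
for n in('top','side','wrist'):
    c=snap(n,n+'0.png');print(n,c['vfov'],c['cx'],c['cy'],c['xyz'],c['attitude'],[k for k in c])
E
```

```text
pics
{'time': 0.0, 'q': array([-6.52056950e+01,  5.01090305e+00,  1.00329726e+01,  9.50995405e+01,
       -2.16335901e-03,  9.00001141e+01]), 'qd': array([-0.15588399, -0.07132857, -0.06213426, -0.04065497, -0.04660771,
        0.04567656]), 'joint_efforts': array([ 4.73176682e-03, -5.20389855e+01,  4.64805400e+01,  1.60561327e-02,
        2.54300585e-04, -3.65656331e-05]), 'ee_pos': array([ 0.23053922, -0.49908852,  0.23057169]), 'tcp_rot': array([-1.79922529e+02,  2.16351132e-03,  2.47941938e+01]), 'wrist_force': array([ 0.09538897, -0.56238323,  0.58205538]), 'torque': array([0.01258574, 0.02197818, 0.03167405]), 'grasp_force': 0.0, 'opening': 0.08537438384079464}
top 42.52253476237398 314.2979081820337 199.31449829544692 [0.25690667 0.01504244 1.61233503] [-172.68987526   -0.65827134  -91.40174354] ['img', 'vfov', 'cx', 'cy', 'xyz', 'attitude']
side 44.90126663801849 328.7171185534727 202.0890850362145 [ 0.14189635 -1.05784626  0.87726478] [-126.39626469    1.20679274  -16.02642382] ['img', 'vfov', 'cx', 'cy', 'xyz', 'attitude']
wrist 67.93685032192866 319.15010762547325 202.53705751962997 [ 0.30320921 -0.46730311  0.37236685] [ 1.62038164e+02  1.13057728e-01 -6.51918306e+01] ['img', 'vfov', 'cx', 'cy', 'xyz', 'attitude']
```

View pics/top0.png

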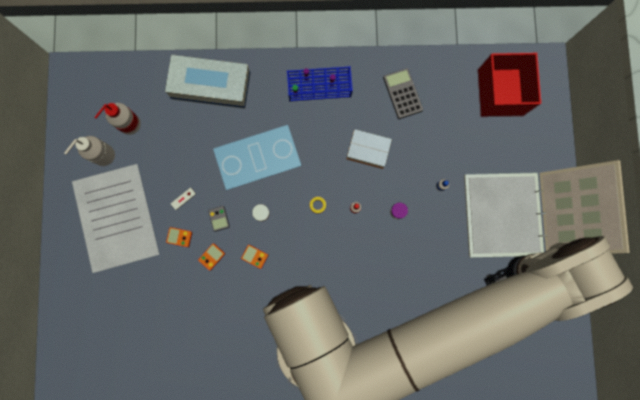

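View pics/side0.png

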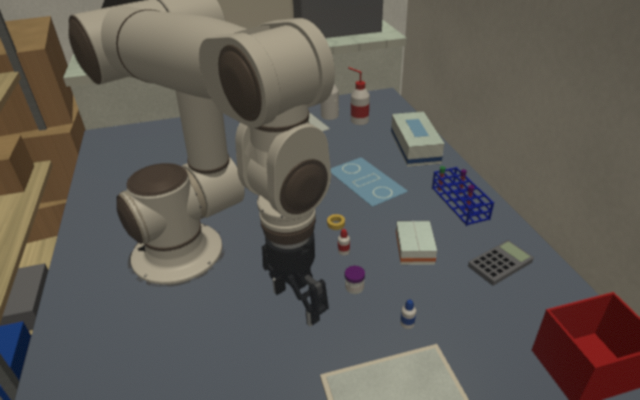

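The top view shows the following:
- **Pad and carton:** pad (257,157), carton with orange band (369,148). The box at (207,80) is not the carton, since it has a blue window and no orange band.
- **Cassette and timer:** cassette (183,198), grey timer (219,218). The three orange look-alikes are at (179,237), (211,257) and (254,257).
- **Jars and tape:** white-lidded jar (260,212), tape (318,205), purple jar (400,210).
- **Bottles:** small red-capped bottle (356,207), blue bottle (443,184). The large red bottle at (118,117) is too big to be the one meant.

I'll confirm these with one enlarged crop and measure.

```bash
python3 - <<'E'
from h import *
t=snap('top');s=snap('side')
cv2.imwrite('pics/crop1.png',cv2.resize(t['img'][120:280,150:470],None,fx=2.5,fy=2.5,interpolation=cv2.INTER_CUBIC))
for n,u,v,z in [('pad',257,157,.002),('carton',369,148,.05),('cass',183,198,.01),('red',356,207,.075),('purple',400,210,.052),('timer',219,218,.022),('white',260,212,.052),('tape',318,205,.019),('blue',443,184,.075)]:
    print(n,at(t,u,v,z).round(3))
for n,a,b in [('pad',(257,157),(368,181)),('red',(356,207),(344,233)),('purple',(400,210),(355,271)),('carton',(369,148),(416,236))]:
    print(n,tri(t,a,s,b))
E
```

```text
pad [0.603 0.171 0.002]
carton [ 0.614 -0.182  0.05 ]
cass [0.476 0.403 0.01 ]
red [ 0.427 -0.132  0.075]
purple [ 0.418 -0.269  0.052]
timer [0.409 0.288 0.022]
white [0.421 0.159 0.052]
tape [ 0.443 -0.019  0.019]
blue [ 0.492 -0.399  0.075]
pad (array([ 0.60673868,  0.17114595, -0.0056782 ]), np.float64(0.003868007466732458))
red (array([ 0.42980889, -0.13384781,  0.06305276]), np.float64(0.0021622520092971806))
purple (array([ 0.41671264, -0.26821696,  0.05589053]), np.float64(0.0010271847346290455))
carton (array([ 0.61445542, -0.18223519,  0.04530073]), np.float64(0.0006281964174593024))
```

View pics/crop1.png

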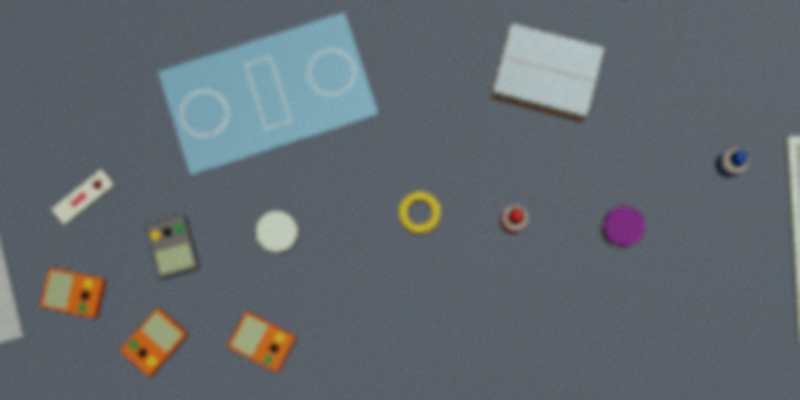

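View pics/wrist0.png

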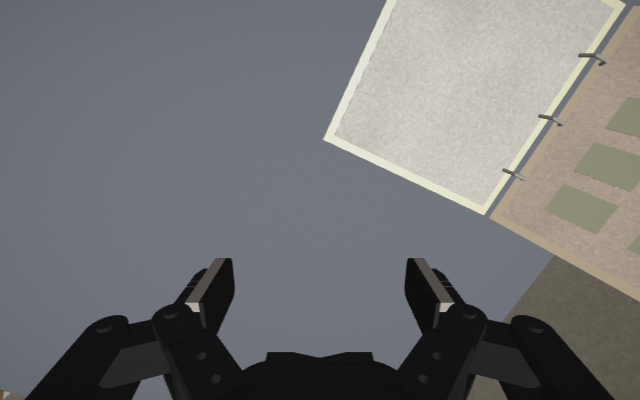

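The crop confirms the set. The red-capped bottle is at crop (514,217), purple jar (624,227), grey timer (172,246) and cassette (82,196). The pad's rectangle and circles are clear, and the carton is at (549,70). The wrist view shows only the ring binder and the fingers. I'll fly over with ψ≈0 and look with the wrist camera.

play_rows(
  steps=[
    [[0, 0, 0, 0.0866], [0, 0, 0, 0.0866], [0, 0, 0, 0.0866], [0, 0, 0, 0.0866], [0, 0, 0, 0.0866]],
  ],
)

```text
time: 0.67
ee_pos: [0.2307, -0.4993, 0.2312]
tcp_rot: [-180.0, 0.0, -0.3]
wrist_force: [-0.3, 0.7, -0.1]
opening: 0.0856
grasp_force: 0.0
```

play_rows(
  steps=[
    [[0.0167, -0.025, -0.002, 0], [0.0167, -0.025, -0.002, 0], [0.0167, -0.025, -0.002, 0], [0.0167, -0.025, -0.002, 0], [0.0167, -0.025, -0.002, 0]],
  ],
)

```text
time: 1.08
ee_pos: [0.3147, -0.3731, 0.2413]
tcp_rot: [-180.0, -0.0, -0.0]
wrist_force: [0.3, 0.5, 0.8]
opening: 0.0853
grasp_force: 0.0
```

play_rows(
  steps=[
    [[0.0167, -0.025, -0.002, 0], [0.0167, -0.025, -0.002, 0], [0.0167, -0.025, -0.002, 0], [0.0167, -0.025, -0.002, 0], [0.0167, -0.025, -0.002, 0]],
  ],
)

```text
time: 1.5
ee_pos: [0.3982, -0.248, 0.2515]
tcp_rot: [180.0, -0.0, -0.0]
wrist_force: [0.9, -0.1, -0.3]
opening: 0.0856
grasp_force: 0.0
```

play_rows(
  steps=[
    [[0.0167, -0.025, -0.002, 0], [0.0167, -0.025, -0.002, 0], [0.0167, -0.025, -0.002, 0], [0.0167, -0.025, -0.002, 0], [0, 0, 0, 0]],
  ],
)

```text
time: 1.92
ee_pos: [0.4666, -0.146, 0.2592]
tcp_rot: [-179.9, -0.0, 0.2]
wrist_force: [-0.0, 0.2, -0.0]
opening: 0.0856
grasp_force: 0.0
```

```bash
python3 - <<'E'
from h import *
import pickle
c=snap('wrist','w1.png');pickle.dump(c,open('w1.pkl','wb'));o=bot.get_obs();print(o['ee_pos'],o['tcp_rot'],c['xyz'],c['attitude'])
E
```

```text
[ 0.46553451 -0.14745867  0.25912285] [-1.79984459e+02  9.58372951e-03  1.94008504e-01] [ 0.54630537 -0.14706645  0.40097463] [ 1.62054103e+02  1.00446684e-01 -8.98016382e+01]
```

View pics/w1.png

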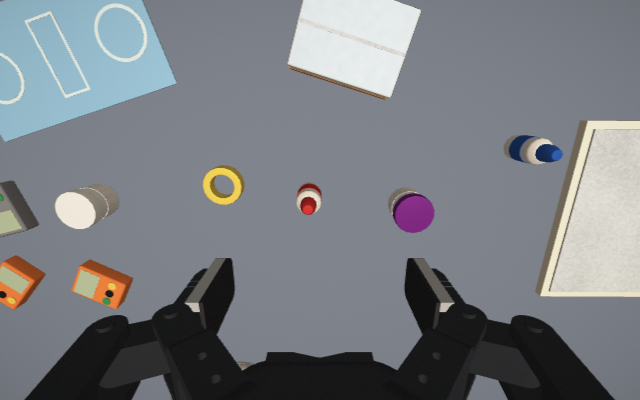

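w1 shows the red cap at (308,210), the purple lid at (413,213), and the carton top with its front corners at (289,66) and (387,97). The pad is at upper left. Next view is from the left.

play_rows(
  steps=[
    [[0, -0.037, 0, 0], [0, -0.037, 0, 0], [0, -0.037, 0, 0], [0, -0.037, 0, 0], [0, -0.037, 0, 0]],
  ],
)

```text
time: 2.38
ee_pos: [0.4644, 0.0182, 0.2594]
tcp_rot: [-179.1, 0.0, 1.9]
wrist_force: [0.1, -0.9, -0.1]
opening: 0.0853
grasp_force: 0.0
```

play_rows(
  steps=[
    [[0, -0.037, 0, 0], [0, -0.037, 0, 0], [0, -0.037, 0, 0], [0, -0.037, 0, 0], [0, 0, 0, 0]],
  ],
)

```text
time: 2.8
ee_pos: [0.4625, 0.0837, 0.2651]
tcp_rot: [-175.6, 0.0, 7.7]
wrist_force: [-0.3, -0.4, -0.1]
opening: 0.0857
grasp_force: 0.0
```

```bash
python3 - <<'E'
from h import *
import pickle
c=snap('wrist','w2.png');pickle.dump(c,open('w2.pkl','wb'));o=bot.get_obs();print(o['ee_pos'],o['tcp_rot'],c['xyz'],c['attitude'])
E
```

```text
[0.46255629 0.08272823 0.26493605] [-1.75689104e+02  4.95565864e-02  7.62145070e+00] [0.54315199 0.08231023 0.40638554] [161.98685687   4.4320808  -82.28946918]
```

View pics/w2.png

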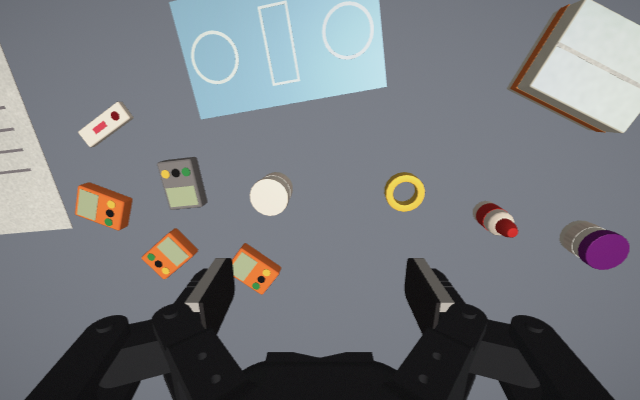

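```bash
python3 - <<'E'
from h import *
import pickle
o=bot.get_obs();print(o['q'].round(1),o['qd'].round(1))
a=pickle.load(open('w1.pkl','rb'));b=pickle.load(open('w2.pkl','rb'))
def mask(c,lo,hi):
    h=cv2.cvtColor(c['img'],cv2.COLOR_BGR2HSV);return cv2.inRange(h,lo,hi)
def blobs(m,n=3):
    cs=cv2.findContours(m,0,2)[0];return sorted(cs,key=cv2.contourArea)[::-1][:n]
# purple lid, via both
for nm,lo,hi in [('purple',(135,90,40),(160,255,255)),('pad',(93,50,100),(112,255,255))]:
    for c in (a,b):
        x=blobs(mask(c,lo,hi),1)[0];print(nm,cv2.contourArea(x),cv2.minAreaRect(x),cv2.boundingRect(x))
# white-ish things in b left: cassette
m=cv2.inRange(cv2.cvtColor(b['img'],cv2.COLOR_BGR2HSV),(0,0,165),(180,60,255));m[:,160:]=0;m[:,:75]=0
x=blobs(cv2.morphologyEx(m,cv2.MORPH_CLOSE,np.ones((15,15))),1)[0]
r=cv2.minAreaRect(x);p=cv2.boxPoints(r);P=np.array([at(b,*q,.01) for q in p]);print('cass',cv2.contourArea(x),P.mean(0),P.round(4).tolist())
# pad outer rectangle lines in b
x=[at(b,*q,.002) for q in [(214,57),(348,30),(279,43)]]
print('circ+rect',np.round(x,4))
print('carton tri front-left corner',tri(a,(289,66),b,(531,66)))
print('red tri',tri(a,(308,210),b,(511,231)),'purple',tri(a,(413,213),b,(603,251)))
E
```

```text
[  7.5  -5.1   3.7  98.9   4.3 179.9] [-1.3 -0.1 -0.3 -0.1 -0.9  0.2]
purple 1194.0 ((413.00006103515625, 212.50001525878906), (38.890872955322266, 38.890872955322266), 45.0) (393, 193, 41, 40)
purple 1486.0 ((603.0, 249.5), (39.0, 50.0), 90.0) (578, 230, 51, 40)
pad 17432.5 ((68.14117431640625, 49.16470718383789), (134.46456909179688, 183.69036865234375), 71.20011901855469) (0, 0, 177, 142)
pad 13619.0 ((274.0, 59.0), (118.0, 210.0), 90.0) (169, 0, 211, 119)
cass 994.5 [0.47496836 0.40429125 0.01      ] [[0.4607, 0.4435, 0.01], [0.5096, 0.3809, 0.01], [0.49, 0.3649, 0.01], [0.4395, 0.4278, 0.01]]
circ+rect [[0.5797 0.2541 0.002 ]
 [0.6296 0.0906 0.002 ]
 [0.6056 0.1726 0.002 ]]
carton tri front-left corner (array([ 0.59979079, -0.11146373,  0.0398938 ]), np.float64(0.021650481078286748))
red tri (array([ 0.43100329, -0.13370634,  0.07024473]), np.float64(0.0021335154284889577)) purple (array([ 0.41663554, -0.26669076,  0.04462127]), np.float64(0.001330435666382908))
```

The last joint sits at its 180° limit, since q6 = q1+180−ψ, so I'll turn the other way. The cassette needs ψ≈128–133.

play_rows(
  steps=[
    [[0, 0, 0, -0.12], [0, 0, 0, -0.12], [0, 0, 0, -0.12], [0, 0, 0, -0.12], [0, 0, 0, -0.12]],
  ],
)

```text
time: 3.27
ee_pos: [0.4626, 0.0814, 0.2647]
tcp_rot: [-176.4, -2.4, 42.1]
wrist_force: [0.5, 0.3, 0.8]
opening: 0.0852
grasp_force: 0.0
```

play_rows(
  steps=[
    [[0, 0, 0, -0.12], [0, 0, 0, -0.12], [0, 0, 0, -0.12], [0, 0, 0, -0.12], [0, 0, 0, -0.12]],
  ],
)

```text
time: 3.68
ee_pos: [0.4626, 0.0814, 0.2648]
tcp_rot: [-178.4, -4.0, 76.5]
wrist_force: [-0.4, -0.3, 0.6]
opening: 0.0854
grasp_force: 0.0
```

```bash
python3 - <<'E'
from h import *
o=bot.get_obs();print(o['q'].round(1),o['ee_pos'],o['tcp_rot'])
E
```

```text
[  7.4  -5.1   3.7  98.8   4.3 110.8] [0.4626493  0.08140216 0.26475766] [-178.41132754   -3.969904     76.51003204]
```

The tilt of 4.3° toward +y persists. I can undo it symmetrically at the other limit (q6 = −180) by moving −y there.

play_rows(
  steps=[
    [[0, 0, 0, -0.12], [0, 0, 0, -0.12], [0, 0, 0, -0.12], [0, 0, 0, -0.12], [0, 0, 0, -0.12]],
  ],
)

```text
time: 4.1
ee_pos: [0.4627, 0.0814, 0.2648]
tcp_rot: [179.1, -4.2, 111.0]
wrist_force: [-0.1, 0.5, -0.6]
opening: 0.0852
grasp_force: 0.0
```

play_rows(
  steps=[
    [[0, 0, 0, -0.12], [0, 0, 0, -0.12], [0, 0, 0, -0.12], [0, 0, 0, -0.12], [0, 0, 0, -0.12]],
  ],
)

```text
time: 4.52
ee_pos: [0.4626, 0.0814, 0.2648]
tcp_rot: [176.9, -2.9, 145.4]
wrist_force: [-0.1, 0.3, 0.4]
opening: 0.0855
grasp_force: 0.0
```

play_rows(
  steps=[
    [[0, 0, 0, -0.12], [0, 0, 0, -0.12], [0, 0, 0, -0.12], [0, 0, 0, -0.12], [0, 0, 0, -0.12]],
  ],
)

```text
time: 4.93
ee_pos: [0.4626, 0.0814, 0.2648]
tcp_rot: [175.8, -0.6, 179.7]
wrist_force: [-0.1, 1.0, 0.6]
opening: 0.0856
grasp_force: 0.0
```

play_rows(
  steps=[
    [[0, 0, 0, -0.12], [0, 0, 0, -0.12], [0, 0, 0, -0.12], [0, 0, 0, -0.12], [0, 0, 0, -0.12]],
  ],
)

```text
time: 5.35
ee_pos: [0.4626, 0.0814, 0.2648]
tcp_rot: [176.1, 1.9, -146.0]
wrist_force: [0.2, -0.1, -0.4]
opening: 0.0854
grasp_force: 0.0
```

play_rows(
  steps=[
    [[0, 0, 0, -0.12], [0, 0, 0, -0.12], [0, 0, 0, -0.12], [0, 0, 0, -0.12], [0, 0, 0, -0.12]],
  ],
)

```text
time: 5.77
ee_pos: [0.4626, 0.0814, 0.2648]
tcp_rot: [177.9, 3.7, -111.6]
wrist_force: [0.4, 0.5, 0.8]
opening: 0.0853
grasp_force: 0.0
```

play_rows(
  steps=[
    [[0, 0, 0, -0.12], [0, 0, 0, -0.12], [0, 0, 0, -0.12], [0, 0, 0, -0.12], [0, 0, 0, -0.12]],
  ],
)

```text
time: 6.18
ee_pos: [0.4626, 0.0814, 0.2648]
tcp_rot: [-179.7, 4.3, -77.2]
wrist_force: [0.6, 0.2, 0.0]
opening: 0.0855
grasp_force: 0.0
```

play_rows(
  steps=[
    [[0, 0, 0, -0.12], [0, 0, 0, -0.12], [0, 0, 0, -0.12], [0, 0, 0, -0.12], [0, 0, 0, -0.12]],
  ],
)

```text
time: 6.6
ee_pos: [0.4627, 0.0814, 0.2648]
tcp_rot: [-177.3, 3.3, -42.7]
wrist_force: [-0.2, 0.1, -0.0]
opening: 0.0859
grasp_force: 0.0
```

play_rows(
  steps=[
    [[0, 0, 0, -0.12], [0, 0, 0, -0.12], [0, 0, 0, -0.12], [0, 0, 0, -0.12], [0, 0, 0, -0.12]],
  ],
)

```text
time: 7.02
ee_pos: [0.4627, 0.0814, 0.2647]
tcp_rot: [-175.9, 1.2, -8.4]
wrist_force: [-0.8, 1.0, -0.5]
opening: 0.0856
grasp_force: 0.0
```

play_rows(
  steps=[
    [[0, 0, 0, -0.06], [0, 0, 0, -0.06], [0, 0, 0, -0.06], [0, 0, 0, -0.04], [0, 0.02, 0, 0]],
  ],
)

```text
time: 7.43
ee_pos: [0.464, 0.063, 0.2634]
tcp_rot: [-175.7, 0.3, 4.1]
wrist_force: [-0.1, 0.7, 0.9]
opening: 0.0851
grasp_force: 0.0
```

```bash
python3 - <<'E'
from h import *
o=bot.get_obs();print(o['q'].round(1),o['ee_pos'],o['tcp_rot'])
E
```

```text
[   5.1   -5.2    3.4   98.9    4.3 -179. ] [0.46395313 0.06302407 0.26340675] [-175.69112733    0.30423622    4.13751245]
```

play_rows(
  steps=[
    [[0, 0.037, 0, 0], [0, 0.037, 0, 0], [0, 0.037, 0, 0], [0, 0, 0, 0], [0, 0, 0, 0]],
  ],
)

```text
time: 7.85
ee_pos: [0.4679, 0.0067, 0.2563]
tcp_rot: [-178.1, 0.4, -0.4]
wrist_force: [-0.3, -0.3, 0.1]
opening: 0.0856
grasp_force: 0.0
```

```bash
python3 - <<'E'
from h import *
o=bot.get_obs();print(o['q'].round(1),o['ee_pos'],o['tcp_rot'])
E
```

```text
[  -0.3   -5.2    2.7   98.3    1.9 -180. ] [0.46785409 0.00670646 0.25628942] [-178.10358686    0.37428892   -0.37341355]
```

Works: the tilt is down to 1.9°. A bit more.

play_rows(
  steps=[
    [[0, 0.037, 0, 0], [0, 0.037, 0, 0], [0, 0, 0, 0], [0, 0, 0, 0], [0, 0, 0, 0]],
  ],
)

```text
time: 8.27
ee_pos: [0.4685, -0.0253, 0.2546]
tcp_rot: [-179.8, 0.4, -3.3]
wrist_force: [0.5, 0.7, -0.5]
opening: 0.0858
grasp_force: 0.0
```

```bash
python3 - <<'E'
from h import *
o=bot.get_obs();print(o['q'].round(1),o['ee_pos'],o['tcp_rot'])
E
```

```text
[  -3.2   -5.1    2.6   98.1    0.2 -179.9] [ 0.4684994  -0.02527285  0.25464816] [-179.80938223    0.36946419   -3.25571848]
```

Tilt is fixed. On the way, one good view of the pad to measure it.

play_rows(
  steps=[
    [[0.015, -0.034, 0, 0], [0.015, -0.034, 0, 0], [0.015, -0.034, 0, 0], [0.015, -0.034, 0, 0], [0, 0, 0, 0]],
  ],
)

```text
time: 8.68
ee_pos: [0.5378, 0.112, 0.2529]
tcp_rot: [-179.8, 0.5, -3.0]
wrist_force: [1.2, -0.2, 0.3]
opening: 0.085
grasp_force: 0.0
```

```bash
cat > pad.py <<'E'
from h import *
import pickle
c=snap('wrist','w3.png');pickle.dump(c,open('w3.pkl','wb'));o=bot.get_obs();print(o['q'].round(1),o['ee_pos'],o['tcp_rot'])
h=cv2.cvtColor(c['img'],cv2.COLOR_BGR2HSV)
m=cv2.inRange(h,(92,60,90),(112,255,255))
cs,hi=cv2.findContours(m,cv2.RETR_CCOMP,cv2.CHAIN_APPROX_NONE)
k=max(range(len(cs)),key=lambda i:cv2.contourArea(cs[i]))
def w(pts,z): return np.array([at(c,*p,z)[:2] for p in pts],np.float32)
r=cv2.minAreaRect(w(cs[k][:,0],.002)*1000);print('pad',r)
for i,x in enumerate(cs):
    if hi[0][i][3]==k and cv2.contourArea(x)>300: print('hole',cv2.minAreaRect(w(x[:,0],.002)*1000),cv2.minEnclosingCircle(w(x[:,0],.002)*1000))
E
python3 pad.py
```

```text
[  11.4    5.7   13.3   98.     0.3 -165.6] [0.53675159 0.10988886 0.25330697] [-179.82945212    0.47584537   -3.01970599]
pad ((597.8374633789062, 192.4608154296875), (139.00247192382812, 207.1700897216797), 17.01851463317871)
hole ((579.2152709960938, 253.94801330566406), (64.13916778564453, 64.4813461303711), 39.45565414428711) ((579.3579711914062, 253.72265625), 33.210227966308594)
hole ((603.9354248046875, 172.60311889648438), (93.2791976928711, 40.41437911987305), 16.960777282714844) ((603.581787109375, 173.46263122558594), 49.47893524169922)
```

View pics/w3.png

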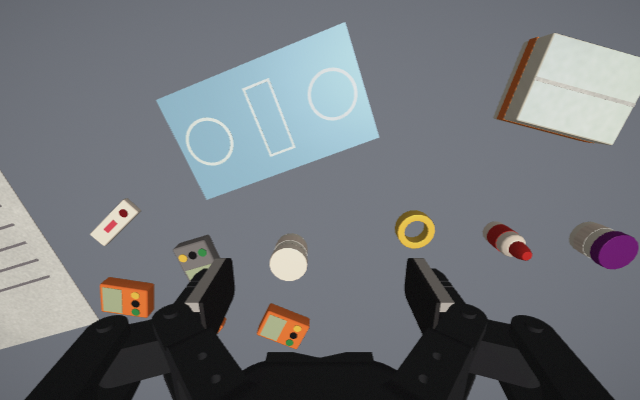

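w3 shows the whole pad: rectangle centre at about (268,118), circles at (209,141) and (333,94). The carton top is at upper right, the cassette at (115,222) and the timer at (195,255). Pad x points 17° left of straight ahead. Now the cassette and timer heights from two views.

```bash
python3 - <<'E'
from h import *
import pickle
b,c,a=[pickle.load(open(f,'rb')) for f in('w2.pkl','w3.pkl','w1.pkl')]
def cas(im,x0,x1,y0,y1):
    m=cv2.inRange(cv2.cvtColor(im['img'],cv2.COLOR_BGR2HSV),(0,0,165),(180,70,255));q=np.zeros_like(m);q[y0:y1,x0:x1]=m[y0:y1,x0:x1]
    x=max(cv2.findContours(cv2.morphologyEx(q,cv2.MORPH_CLOSE,np.ones((15,15))),0,1)[0],key=cv2.contourArea)[:,0]
    return cv2.minAreaRect(np.array([at(im,*p,.01)[:2]*1000 for p in x],np.float32)),cv2.minAreaRect(x)[0]
r2,p2=cas(b,75,140,90,155);r3,p3=cas(c,85,145,190,250)
print(r2,r3,tri(b,p2,c,p3))
def tim(im,x0,x1,y0,y1):   # display centroid
    h=cv2.cvtColor(im['img'],cv2.COLOR_BGR2HSV);m=cv2.inRange(h,(25,40,120),(55,110,255));q=np.zeros_like(m);q[y0:y1,x0:x1]=m[y0:y1,x0:x1]
    x=max(cv2.findContours(q,0,1)[0],key=cv2.contourArea)[:,0];return [at(im,*p,.022).round(4)[:2].tolist() for p in cv2.boxPoints(cv2.minAreaRect(x))]
try: print('disp',tim(b,155,205,180,215))
except Exception as e: print(e)
print('timer top corners?',[at(b,*p,.022).round(4).tolist() for p in [(159,161),(195,157),(201,205),(168,210)]])
print('timer button tri',tri(b,(186,172),c,(205,247)))
print('carton c front corners',tri(a,(289,66),c,(518,120)),tri(a,(387,97),c,(612,144)),[at(a,*p,.05).round(4).tolist() for p in [(289,66),(387,97),(420,10)]],at(c,555,34,.05))
E
```

```text
((475.0256652832031, 404.186767578125), (25.38394546508789, 80.11868286132812), 38.403446197509766) ((475.6680908203125, 404.46795654296875), (24.448150634765625, 79.71980285644531), 38.40260314941406) (array([0.47477923, 0.40748592, 0.00531507]), np.float64(3.0244187568297066e-05))
disp [[0.4018, 0.311], [0.4128, 0.2682], [0.3853, 0.2654], [0.3737, 0.3091]]
timer top corners? [[0.4391, 0.3193, 0.022], [0.4521, 0.269, 0.022], [0.3846, 0.2602, 0.022], [0.3691, 0.3087, 0.022]]
timer button tri (array([ 0.42219405,  0.29307085, -0.00675754]), np.float64(0.006325360408913723))
carton c front corners (array([ 0.58880097, -0.11371844,  0.04802912]), np.float64(0.0016706819765495693)) (array([ 0.55714422, -0.22185012,  0.05164315]), np.float64(0.0014046680593058332)) [[0.5878, -0.1137, 0.05], [0.5565, -0.222, 0.05], [0.6408, -0.2496, 0.05]] [ 0.67353566 -0.1369879   0.05      ]
```

play_rows(
  steps=[
    [[-0.01, -0.0363, 0, 0], [-0.01, -0.0363, 0, 0], [-0.01, -0.0363, 0, 0], [-0.01, -0.0363, 0, 0], [-0.01, -0.0363, 0, 0]],
  ],
  gripper=0.05,
)

```text
time: 9.15
ee_pos: [0.4957, 0.2919, 0.2558]
tcp_rot: [-179.8, 0.4, -3.3]
wrist_force: [0.9, 0.4, 0.6]
opening: 0.0501
grasp_force: 0.0
```

play_rows(
  steps=[
    [[-0.01, -0.0363, 0, 0.12], [-0.01, -0.0363, 0, 0.12], [-0.008, -0.0363, 0, 0.12], [0, 0, 0.0047, 0.121], [0, 0, 0.0047, 0.121]],
  ],
)

```text
time: 9.57
ee_pos: [0.4877, 0.4039, 0.2452]
tcp_rot: [179.8, 0.4, -37.9]
wrist_force: [-0.3, -0.3, -0.2]
opening: 0.0498
grasp_force: 0.0
```

play_rows(
  steps=[
    [[0, 0, 0.0047, 0.121], [0, 0, 0.0047, 0.121], [0, 0, 0.0047, 0.121], [0, 0, 0.0047, 0.121], [0, 0, 0.0047, 0.121]],
  ],
)

```text
time: 9.98
ee_pos: [0.4879, 0.4016, 0.2229]
tcp_rot: [179.7, 0.3, -72.8]
wrist_force: [-0.6, -1.0, -0.1]
opening: 0.0502
grasp_force: 0.0
```

play_rows(
  steps=[
    [[0, 0, 0.0047, 0.121], [0, 0, 0.0047, 0.121], [0, 0, 0.0047, 0.121], [0, 0, 0.0047, 0.121], [0, 0, 0.0047, 0.121]],
  ],
)

```text
time: 10.4
ee_pos: [0.4878, 0.4017, 0.1995]
tcp_rot: [179.6, 0.1, -107.4]
wrist_force: [0.2, -0.5, -0.4]
opening: 0.0499
grasp_force: 0.0
```

play_rows(
  steps=[
    [[0, 0, 0.0047, 0.121], [0, 0, 0.0047, 0.121], [0, 0, 0.0047, 0.121], [0, 0, 0.0047, 0.121], [0, 0, 0.0047, 0.121]],
  ],
)

```text
time: 10.82
ee_pos: [0.4877, 0.4018, 0.176]
tcp_rot: [179.6, -0.2, -142.1]
wrist_force: [0.0, -0.5, -0.6]
opening: 0.0497
grasp_force: 0.0
```

play_rows(
  steps=[
    [[0, 0, 0.0047, 0.121], [0, 0, 0.0047, 0.121], [0, 0, 0.0047, 0.121], [0, 0, 0.0047, 0.121], [0, 0, 0.0047, 0.121]],
  ],
)

```text
time: 11.23
ee_pos: [0.4875, 0.4018, 0.1525]
tcp_rot: [179.8, -0.4, -176.8]
wrist_force: [0.0, -0.3, -0.2]
opening: 0.0503
grasp_force: 0.0
```

play_rows(
  steps=[
    [[0, 0, 0.0047, 0.121], [0, 0, 0.0047, 0.121], [0, 0, 0.0047, 0.121], [0, 0, 0.0047, 0.121], [0, 0, 0.0047, 0.121]],
  ],
)

```text
time: 11.65
ee_pos: [0.4874, 0.4019, 0.129]
tcp_rot: [-180.0, -0.4, 148.6]
wrist_force: [-0.6, -0.8, 0.4]
opening: 0.0499
grasp_force: 0.0
```

```bash
cat >> h.py <<'E'
def go(x,y,z,psi):
    "tool-frame shift (turn first, then shift) to a target"
    o=bot.get_obs();p=o['ee_pos'];M=R.from_euler('xyz',o['tcp_rot'],degrees=True).as_matrix()
    t=-((psi-o['tcp_rot'][2]+180)%360-180)
    d=np.array([x,y,z])-p
    M2=M@R.from_euler('z',t,degrees=True).as_matrix()
    print('turn %.1f deg = %.3f rad; shift before turn'%(t,np.radians(t)),(M.T@d).round(4),'after turn',(M2.T@d).round(4),'q',o['q'].round(0),'p',p.round(4),o['tcp_rot'].round(1))
E
python3 -c "
from h import *
go(.4752,.4043,.003,128.4)
c=snap('wrist','w4.png')"
```

```text
turn 20.2 deg = 0.352 rad; shift before turn [ 0.0108 -0.0043  0.1261] after turn [ 0.0086 -0.0077  0.1261] q [39. 16. 11. 85.  0. 71.] p [0.4874 0.4019 0.129 ] [-180.    -0.4  148.6]
```

View pics/w4.png

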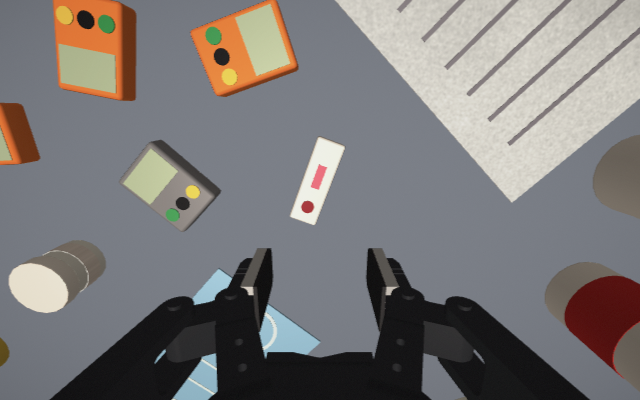

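w4 shows the cassette (318,180) below the gripper, the timer at (170,185), and its orange look-alikes above. Descending to the cassette.

play_rows(
  steps=[
    [[0, 0, 0.01, 0.12], [0, 0, 0.01, 0.12], [0, 0, 0.01, 0.112], [0.0086, -0.0077, 0.02, 0], [0, 0, 0.02, 0]],
  ],
)

```text
time: 12.12
ee_pos: [0.475, 0.4046, 0.0593]
tcp_rot: [-179.9, -0.4, 128.9]
wrist_force: [0.1, -0.1, -0.5]
opening: 0.0499
grasp_force: 0.0
```

play_rows(
  steps=[
    [[0, 0, 0.02, 0], [0, 0, 0.012, 0], [0, 0, 0.006, 0], [0, 0, 0, 0], [0, 0, 0, 0]],
  ],
)

```text
time: 12.53
ee_pos: [0.4759, 0.4047, 0.0217]
tcp_rot: [-179.9, -0.4, 128.8]
wrist_force: [0.1, -0.0, 1.5]
opening: 0.05
grasp_force: 0.0
```

```bash
python3 -c "
from h import *
go(.4752,.4043,.003,128.4)"
```

```text
turn 0.4 deg = 0.006 rad; shift before turn [ 0.     -0.0007  0.0187] after turn [ 0.     -0.0007  0.0187] q [40. 16. -0. 74.  0. 91.] p [0.4759 0.4047 0.0217] [-179.9   -0.4  128.8]
```

play_rows(
  steps=[
    [[0, 0, 0.008, 0], [0, 0, 0.006, 0], [0, 0, 0.004, 0], [0, 0, 0, 0], [0, 0, 0, 0]],
  ],
)

```text
time: 12.95
ee_pos: [0.4753, 0.4045, 0.0026]
tcp_rot: [-179.8, -0.4, 128.7]
wrist_force: [0.3, -0.7, 0.5]
opening: 0.0502
grasp_force: 0.0
```

play_rows(
  steps=[
    [[0, 0, 0, 0], [0, 0, 0, 0], [0, 0, 0, 0], [0, 0, 0, 0], [0, 0, 0, 0]],
  ],
  gripper=0.015,
  squeeze=25,
)

```text
time: 13.37
ee_pos: [0.4757, 0.4048, 0.0033]
tcp_rot: [-179.9, -0.4, 128.7]
wrist_force: [-0.2, 0.3, 4.4]
opening: 0.0251
grasp_force: 25.6
```

play_rows(
  steps=[
    [[0, 0, 0, 0], [0, 0, 0, 0], [0, 0, -0.01, 0], [0, 0, -0.02, 0], [0, 0, -0.03, 0]],
  ],
)

```text
time: 13.78
ee_pos: [0.4744, 0.4032, 0.0611]
tcp_rot: [-179.5, -0.4, 128.7]
wrist_force: [0.1, -0.4, 0.1]
opening: 0.0248
grasp_force: 25.3
```

```bash
python3 -c "
from h import *
go(.6037,.1726,.08,197)
c=snap('wrist','w5.png')"
```

```text
turn -68.3 deg = -1.192 rad; shift before turn [-0.2607 -0.0435 -0.0202] after turn [-0.056  -0.2583 -0.0202] q [40. 15.  3. 78.  0. 91.] p [0.4744 0.4032 0.0611] [-179.5   -0.4  128.7]
```

View pics/w5.png

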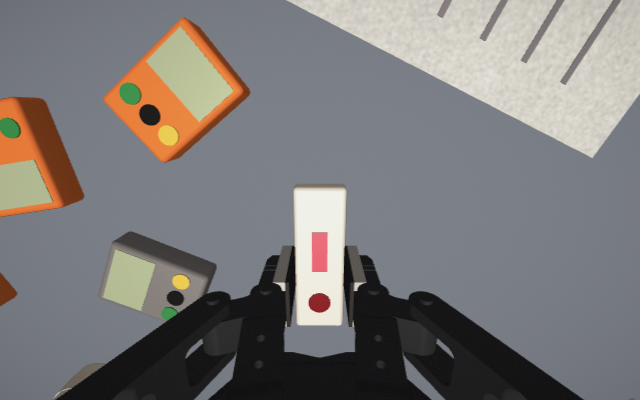

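The cassette is held straight, window and well up. Carrying it to the pad.

play_rows(
  steps=[
    [[-0.0372, -0.0062, -0.0029, 0], [-0.0372, -0.0062, -0.0029, 0], [-0.0372, -0.0062, -0.0029, 0], [-0.0372, -0.0062, -0.0029, 0], [-0.0372, -0.0062, -0.0029, 0]],
  ],
)

```text
time: 14.25
ee_pos: [0.5686, 0.2383, 0.0769]
tcp_rot: [-179.8, -0.4, 128.7]
wrist_force: [-0.0, -0.4, 0.9]
opening: 0.0247
grasp_force: 25.3
```

play_rows(
  steps=[
    [[-0.0372, -0.0062, -0.0029, 0], [-0.0372, -0.0062, -0.0029, 0], [0, 0, 0, -0.1192], [0, 0, 0, -0.1192], [0, 0, 0, -0.1192]],
  ],
)

```text
time: 14.67
ee_pos: [0.6053, 0.173, 0.0819]
tcp_rot: [-180.0, -0.4, 149.4]
wrist_force: [-0.1, 0.6, -1.0]
opening: 0.0249
grasp_force: 25.3
```

play_rows(
  steps=[
    [[0, 0, 0, -0.1192], [0, 0, 0, -0.1192], [0, 0, 0, -0.1192], [0, 0, 0, -0.1192], [0, 0, 0, -0.1192]],
  ],
)

```text
time: 15.08
ee_pos: [0.6049, 0.174, 0.082]
tcp_rot: [179.8, -0.4, -176.3]
wrist_force: [-0.3, -0.3, 0.1]
opening: 0.0252
grasp_force: 25.3
```

play_rows(
  steps=[
    [[0, 0, 0, -0.1192], [0, 0, 0, -0.1192], [0, 0, 0, 0], [0, 0, 0, 0], [0, 0, 0, 0]],
  ],
)

```text
time: 15.5
ee_pos: [0.605, 0.174, 0.0818]
tcp_rot: [179.7, -0.3, -163.2]
wrist_force: [0.1, 0.1, -0.2]
opening: 0.0252
grasp_force: 25.3
```

```bash
python3 - <<'E'
from h import *
import pickle
go(.6037,.1726,.005,197)
c=snap('wrist','w6.png');o=bot.get_obs();z=o['ee_pos'][2]-.003+.010
h=cv2.cvtColor(c['img'],cv2.COLOR_BGR2HSV);m=cv2.inRange(h,(0,0,170),(40,70,255));m[:150]=0;m[345:]=0;m[:,:260]=0;m[:,380:]=0
x=max(cv2.findContours(cv2.morphologyEx(m,3,np.ones((25,25))),0,1)[0],key=cv2.contourArea)[:,0]
print(cv2.boundingRect(x),cv2.minAreaRect(np.array([(at(c,*p,z)[:2]-o['ee_pos'][:2])*1000 for p in x],np.float32)))
# pad, second view: w3 with looser mask + right circle
E
```

```text
turn -0.2 deg = -0.004 rad; shift before turn [ 0.0012 -0.0014  0.0768] after turn [ 0.0012 -0.0014  0.0768] q [16. 16.  6. 80.  0. -1.] p [0.605  0.174  0.0818] [ 179.7   -0.3 -163.2]
(294, 188, 52, 137) ((-2.9336776733398438, -2.369600296020508), (77.25762176513672, 24.416513442993164), 16.589580535888672)
```

View pics/w6.png

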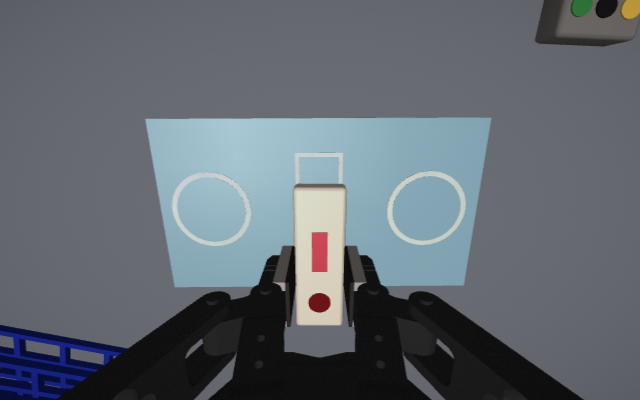

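w6 shows the cassette lined up with the rectangle. The circles are visible at (212,209) and (427,208). I'll measure the pad from this opposite heading to cancel camera bias.

```bash
python3 - <<'E'
from h import *
c=snap('wrist')
h=cv2.cvtColor(c['img'],cv2.COLOR_BGR2HSV)
m=cv2.inRange(h,(85,35,90),(115,255,255))
cs,hi=cv2.findContours(m,cv2.RETR_CCOMP,cv2.CHAIN_APPROX_NONE)
for x in cs:
    p=x[:,0]
    if cv2.contourArea(x)>1500 and cv2.contourArea(x)<9000:
        e=cv2.fitEllipse(x);w=np.array([at(c,*q,.002)[:2]*1000 for q in p],np.float32);print(e[0],cv2.minEnclosingCircle(w),cv2.fitEllipse(w)[:2])
import pickle
c=pickle.load(open('w3.pkl','rb'));h=cv2.cvtColor(c['img'],cv2.COLOR_BGR2HSV)
m=cv2.inRange(h,(85,35,90),(115,255,255));print('w3')
cs,hi=cv2.findContours(m,cv2.RETR_CCOMP,cv2.CHAIN_APPROX_NONE)
for x in cs:
    p=x[:,0]
    if 1000<cv2.contourArea(x)<9000:
        w=np.array([at(c,*q,.002)[:2]*1000 for q in p],np.float32);print(cv2.minAreaRect(w),cv2.fitEllipse(w)[:2])
E
```

```text
(210.99581909179688, 208.8820037841797) ((628.6492919921875, 91.25493621826172), 26.842418670654297) ((628.6409912109375, 91.307373046875), (52.856536865234375, 52.99390411376953))
(426.0338134765625, 207.93678283691406) ((579.0375366210938, 253.62440490722656), 26.862565994262695) ((579.0155639648438, 253.6448211669922), (52.858638763427734, 52.92039489746094))
(211.06602478027344, 208.4503631591797) ((628.6182250976562, 91.36621856689453), 31.7822265625) ((628.619140625, 91.4059829711914), (62.55461502075195, 62.70672607421875))
(425.8971862792969, 207.50343322753906) ((579.0698852539062, 253.60049438476562), 31.867647171020508) ((579.0584716796875, 253.5150909423828), (62.640743255615234, 62.8869743347168))
w3
((579.0171508789062, 254.00540161132812), (52.13300323486328, 53.277530670166016), 81.50189208984375) ((579.2207641601562, 253.80010986328125), (52.2262077331543, 52.36079406738281))
((604.0635986328125, 172.40618896484375), (83.47532653808594, 29.799516677856445), 16.994720458984375) ((604.066650390625, 172.40524291992188), (32.094017028808594, 107.75011444091797))
((629.1480102539062, 91.32357788085938), (52.300968170166016, 52.426353454589844), 87.004150390625) ((628.914306640625, 91.38433074951172), (52.160850524902344, 52.55928039550781))
((579.1942749023438, 253.19854736328125), (63.196903228759766, 63.21065902709961), 37.86239242553711) ((579.0972900390625, 253.56471252441406), (63.20950698852539, 63.391502380371094))
((604.0015258789062, 172.5724334716797), (92.28280639648438, 38.770118713378906), 17.094058990478516) ((604.1085815429688, 172.43174743652344), (42.0045166015625, 116.25233459472656))
((629.0570678710938, 91.40721130371094), (62.640682220458984, 63.59389114379883), 41.661895751953125) ((628.8810424804688, 91.119140625), (63.020538330078125, 63.468265533447266))
```

play_rows(
  steps=[
    [[0.0004, -0.0012, 0.02, -0.004], [0, 0, 0.02, 0], [0, 0, 0.015, 0], [0, 0, 0.01, 0], [0, 0, 0.005, 0]],
  ],
)

```text
time: 16.02
ee_pos: [0.6038, 0.1728, 0.0101]
tcp_rot: [179.7, -0.4, -162.8]
wrist_force: [-0.8, 0.4, -0.2]
opening: 0.0252
grasp_force: 25.3
```

play_rows(
  steps=[
    [[0, 0, 0.003, 0], [0, 0, 0.002, 0], [0, 0, 0.001, 0], [0, 0, 0, 0], [0, 0, 0, 0]],
  ],
)

```text
time: 16.43
ee_pos: [0.6048, 0.1731, 0.0063]
tcp_rot: [179.7, -0.2, -162.8]
wrist_force: [-0.7, -0.4, -0.0]
opening: 0.0252
grasp_force: 25.3
```

play_rows(
  steps=[
    [[0, 0, 0.0005, 0], [0, 0, 0, 0], [0, 0, 0, 0], [0, 0, 0, 0], [0, 0, 0, 0]],
  ],
  gripper=0.045,
)

```text
time: 16.85
ee_pos: [0.6045, 0.173, 0.0052]
tcp_rot: [179.7, -0.3, -162.8]
wrist_force: [-0.1, -0.1, 0.7]
opening: 0.0451
grasp_force: 0.0
```

play_rows(
  steps=[
    [[0, 0, -0.01, 0], [0, 0, -0.02, 0], [0, 0, -0.035, 0], [0, 0, -0.04, 0], [0, 0, -0.04, 0]],
  ],
)

```text
time: 17.27
ee_pos: [0.6048, 0.1724, 0.1522]
tcp_rot: [179.7, -0.3, -162.8]
wrist_force: [0.9, 0.8, 0.3]
opening: 0.0453
grasp_force: 0.0
```

```bash
python3 - <<'E'
from h import *
go(.4295,-.1337,.17,197)
c=snap('wrist','w7.png')
h=cv2.cvtColor(c['img'],cv2.COLOR_BGR2HSV);m=cv2.inRange(h,(0,0,170),(40,60,255));m[:,:250]=0;m[:,400:]=0;m[:140]=0
cs=sorted(cv2.findContours(cv2.morphologyEx(m,3,np.ones((5,5))),0,1)[0],key=cv2.contourArea)[-2:]
for x in cs: print(cv2.boundingRect(x),cv2.minAreaRect(np.array([at(c,*p,.012)[:2]*1000 for p in x[:,0]],np.float32)))
E
```

```text
turn 0.2 deg = 0.004 rad; shift before turn [ 0.2582 -0.2403 -0.0174] after turn [ 0.2572 -0.2414 -0.0174] q [16. 15. 13. 88.  0. -1.] p [0.6048 0.1724 0.1522] [ 179.7   -0.3 -162.8]
(251, 286, 8, 8) ((732.8871459960938, 137.5751953125), (8.901312828063965, 7.650820255279541), 17.045364379882812)
(307, 149, 26, 78) ((602.8374633789062, 171.62757873535156), (78.48455047607422, 24.54310417175293), 16.544904708862305)
```

View pics/w7.png

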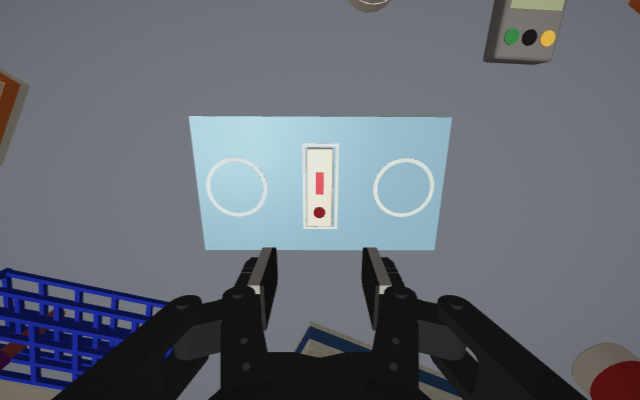

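The cassette lies inside the rectangle, (320,187), centred to about 1 mm. Next the red bottle.

play_rows(
  steps=[
    [[0.0258, -0.024, -0.004, 0], [0.0258, -0.024, -0.004, 0], [0.0258, -0.024, -0.004, 0], [0.0258, -0.024, -0.004, 0], [0.0258, -0.024, -0.004, 0]],
  ],
  gripper=0.06,
)

```text
time: 17.73
ee_pos: [0.5169, 0.0186, 0.1712]
tcp_rot: [179.7, -0.2, -162.7]
wrist_force: [-0.1, -0.9, 0.3]
opening: 0.0603
grasp_force: 0.0
```

play_rows(
  steps=[
    [[0.0258, -0.024, -0.002, 0], [0.0258, -0.024, -0.002, 0], [0.0258, -0.024, -0.002, 0], [0.0258, -0.024, 0, 0], [0.0258, -0.024, 0, 0]],
  ],
)

```text
time: 18.15
ee_pos: [0.4293, -0.1344, 0.1775]
tcp_rot: [179.8, -0.2, -162.7]
wrist_force: [-0.1, -1.0, 0.3]
opening: 0.06
grasp_force: 0.0
```

```bash
python3 - <<'E'
from h import *
import pickle
go(.4295,-.1337,.013,197)
c=snap('wrist','w8.png');a=pickle.load(open('w1.pkl','rb'))
r=[]
for im in (c,a):
    h=cv2.cvtColor(im['img'],cv2.COLOR_BGR2HSV);m=cv2.inRange(h,(0,130,60),(6,255,255))|cv2.inRange(h,(172,130,60),(180,255,255))
    h2=max(cv2.findContours(cv2.inRange(h,(135,90,40),(160,255,255)),0,2)[0],key=cv2.contourArea)
    print('purple lid',cv2.minEnclosingCircle(h2),cv2.boundingRect(h2),'world@.052',[cv2.minEnclosingCircle(np.array([at(im,*p,.052)[:2]*1000 for p in h2[:,0]],np.float32))])
    for x in sorted(cv2.findContours(m,0,2)[0],key=cv2.contourArea)[-4:]: print('red',cv2.boundingRect(x),cv2.contourArea(x),cv2.minAreaRect(x)[0],at(im,*cv2.minAreaRect(x)[0],.065).round(3))
E
```

```text
turn 0.3 deg = 0.005 rad; shift before turn [-0.0011 -0.      0.1645] after turn [-0.0011 -0.      0.1645] q [-17.  -9. -10.  90.   0. -35.] p [ 0.4293 -0.1344  0.1775] [ 179.8   -0.2 -162.7]
purple lid ((184.03195190429688, 138.7955322265625), 30.71294593811035) (155, 112, 60, 56) world@.052 [((415.9866638183594, -264.11505126953125), 26.3376522064209)]
red (305, 173, 31, 15) 99.5 (320.0, 180.0) [ 0.413 -0.14   0.065]
red (310, 189, 21, 23) 350.0 (320.0, 200.0) [ 0.43  -0.134  0.065]
purple lid ((413.058837890625, 212.7058868408203), 20.398372650146484) (393, 193, 41, 40) world@.052 [((419.5994873046875, -263.8298645019531), 26.62650489807129)]
red (298, 184, 23, 12) 72.0 (309.3770446777344, 188.85244750976562) [ 0.454 -0.135  0.065]
red (301, 197, 15, 18) 192.5 (308.0, 205.5) [ 0.434 -0.134  0.065]
```

View pics/w8.png

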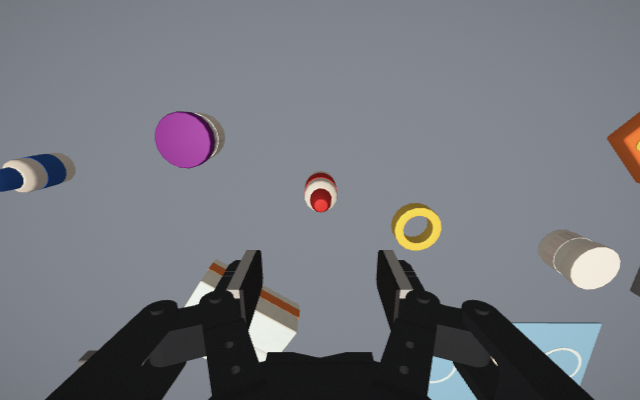

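w8 shows the red-capped bottle centred between the fingers at (320,200). The purple jar is at (184,139), and the carton is partly hidden at lower left. Descending.

play_rows(
  steps=[
    [[-0.0016, 0, 0.035, 0], [0, 0, 0.035, 0], [0, 0, 0.035, 0], [0, 0, 0.03, 0], [0, 0, 0.015, 0]],
  ],
)

```text
time: 18.62
ee_pos: [0.4292, -0.1318, 0.0234]
tcp_rot: [179.6, -0.5, -162.8]
wrist_force: [-0.1, -0.2, 0.0]
opening: 0.0602
grasp_force: 0.0
```

play_rows(
  steps=[
    [[0, 0, 0.01, 0], [0, 0, 0.003, 0], [0, 0, 0, 0], [0, 0, 0, 0], [0, 0, 0, 0]],
  ],
)

```text
time: 19.03
ee_pos: [0.4318, -0.1325, 0.0148]
tcp_rot: [179.8, -0.2, -162.7]
wrist_force: [-0.3, 0.4, 0.9]
opening: 0.0601
grasp_force: 0.0
```

play_rows(
  steps=[
    [[0, 0, 0, 0], [0, 0, 0, 0], [0, 0, 0, 0], [0, 0, 0, 0], [0, 0, 0, 0]],
  ],
  gripper=0.022,
  squeeze=25,
)

```text
time: 19.45
ee_pos: [0.4312, -0.1324, 0.0141]
tcp_rot: [179.8, -0.2, -162.8]
wrist_force: [-0.9, -0.2, 6.1]
opening: 0.0314
grasp_force: 25.2
```

play_rows(
  steps=[
    [[0, 0, 0, 0], [0, 0, 0, 0], [0, 0, -0.015, 0], [0, 0, -0.03, 0], [0, 0, -0.035, 0]],
  ],
)

```text
time: 19.87
ee_pos: [0.4299, -0.132, 0.0926]
tcp_rot: [179.6, -0.5, -162.8]
wrist_force: [1.1, 0.4, -0.5]
opening: 0.0313
grasp_force: 25.0
```

```bash
python3 - <<'E'
from h import *
go(.6288,.0913,.13,197)
E
```

```text
turn 0.2 deg = 0.004 rad; shift before turn [-0.2558  0.1546 -0.0385] after turn [-0.2552  0.1557 -0.0385] q [-17.  -9. -18.  81.   0. -34.] p [ 0.4299 -0.132   0.0926] [ 179.6   -0.5 -162.8]
```

play_rows(
  steps=[
    [[-0.032, 0.0193, -0.0048, 0], [-0.032, 0.0193, -0.0048, 0], [-0.032, 0.0193, -0.0048, 0], [-0.032, 0.0193, -0.0048, 0], [-0.032, 0.0193, -0.0048, 0]],
  ],
)

```text
time: 20.28
ee_pos: [0.5566, 0.0086, 0.1171]
tcp_rot: [179.7, -0.3, -162.8]
wrist_force: [0.6, -1.3, -0.4]
opening: 0.0311
grasp_force: 25.0
```

play_rows(
  steps=[
    [[-0.032, 0.0193, -0.0048, 0], [-0.032, 0.0193, -0.0048, 0], [-0.032, 0.0193, -0.0048, 0], [0, 0, 0, 0], [0, 0, 0, 0]],
  ],
)

```text
time: 20.7
ee_pos: [0.6307, 0.0923, 0.1298]
tcp_rot: [179.7, -0.4, -162.6]
wrist_force: [0.0, 0.3, -0.3]
opening: 0.0307
grasp_force: 25.0
```

```bash
python3 - <<'E'
from h import *
go(.6288,.0913,.017,197)
c=snap('wrist','w9.png');o=bot.get_obs();dz=o['ee_pos'][2]-.014
M=R.from_euler('xyz',o['tcp_rot'],degrees=True).as_matrix()
h=cv2.cvtColor(c['img'],cv2.COLOR_BGR2HSV);m=cv2.inRange(h,(0,130,60),(6,255,255))|cv2.inRange(h,(172,130,60),(180,255,255))
for x in sorted(cv2.findContours(m,0,2)[0],key=cv2.contourArea)[-2:]:
    p=cv2.minAreaRect(x)[0];print(cv2.boundingRect(x),p,(M.T@(at(c,*p,dz+.068)-o['ee_pos'])).round(4))
E
```

```text
turn 0.4 deg = 0.007 rad; shift before turn [ 0.0013 -0.0009  0.1128] after turn [ 0.0013 -0.0009  0.1128] q [ 8. 17. 12. 86.  0. -9.] p [0.6307 0.0923 0.1298] [ 179.7   -0.4 -162.6]
(285, 233, 69, 44) (319.3056945800781, 254.2103729248047) [ 0.0315 -0.0005 -0.0538]
(295, 288, 49, 70) (319.0, 322.5) [ 0.0045 -0.0006 -0.054 ]
```

View pics/w9.png

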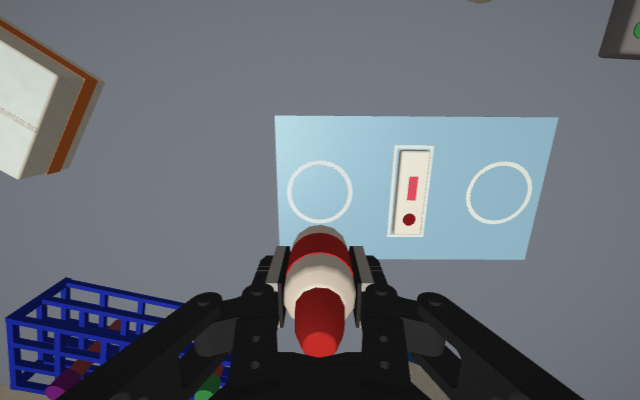

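w9 shows the bottle upright in the grip. Its target circle at (320,191) is the one nearer the carton (left), and the cassette is undisturbed at (412,190). Lowering.

play_rows(
  steps=[
    [[0.0013, -0.0009, 0.03, 0], [0, 0, 0.03, 0], [0, 0, 0.025, 0], [0, 0, 0.015, 0], [0, 0, 0.007, 0]],
  ],
)

```text
time: 21.17
ee_pos: [0.6264, 0.0884, 0.0216]
tcp_rot: [179.7, -0.5, -162.8]
wrist_force: [-0.7, -0.6, -0.8]
opening: 0.0309
grasp_force: 25.0
```

play_rows(
  steps=[
    [[0, 0, 0.004, 0], [0, 0, 0.0015, 0], [0, 0, 0, 0], [0, 0, 0, 0], [0, 0, 0, 0]],
  ],
)

```text
time: 21.58
ee_pos: [0.6292, 0.0899, 0.0199]
tcp_rot: [179.7, -0.2, -162.8]
wrist_force: [-0.5, 0.2, -0.2]
opening: 0.0313
grasp_force: 25.0
```

```bash
python3 - <<'E'
from h import *
go(.6288,.0913,.0165,197)
E
```

```text
turn 0.2 deg = 0.004 rad; shift before turn [-0.      0.0015  0.0034] after turn [-0.      0.0015  0.0034] q [ 8. 18.  2. 74.  0. -9.] p [0.6292 0.0899 0.0199] [ 179.7   -0.2 -162.8]
```

play_rows(
  steps=[
    [[0, 0.0015, 0.002, 0], [0, 0, 0.0012, 0], [0, 0, 0, 0], [0, 0, 0, 0], [0, 0, 0, 0]],
  ],
)

```text
time: 22.0
ee_pos: [0.6285, 0.0916, 0.0162]
tcp_rot: [179.7, -0.2, -162.7]
wrist_force: [-0.8, 0.9, 5.5]
opening: 0.0314
grasp_force: 25.6
```

play_rows(
  steps=[
    [[0, 0, 0, 0], [0, 0, 0, 0], [0, 0, 0, 0], [0, 0, 0, 0], [0, 0, 0, 0]],
  ],
  gripper=0.055,
)

```text
time: 22.42
ee_pos: [0.628, 0.0912, 0.0152]
tcp_rot: [179.7, -0.3, -162.8]
wrist_force: [-0.1, 0.8, 0.7]
opening: 0.0549
grasp_force: 0.0
```

play_rows(
  steps=[
    [[0, 0, -0.02, 0], [0, 0, -0.03, 0], [0, 0, -0.035, 0], [0, 0, -0.04, 0], [0, 0, -0.035, 0]],
  ],
)

```text
time: 22.83
ee_pos: [0.6289, 0.0908, 0.1777]
tcp_rot: [179.7, -0.3, -162.8]
wrist_force: [1.6, -0.7, 0.8]
opening: 0.0553
grasp_force: 0.0
```

```bash
python3 - <<'E'
from h import *
go(.418,-.2645,.19,197)
c=snap('wrist','w10.png')
h=cv2.cvtColor(c['img'],cv2.COLOR_BGR2HSV);m=cv2.inRange(h,(0,130,60),(6,255,255))|cv2.inRange(h,(172,130,60),(180,255,255))
for x in sorted(cv2.findContours(m,0,2)[0],key=cv2.contourArea)[-3:]:
    p=cv2.minAreaRect(x)[0];print(cv2.boundingRect(x),p,at(c,*p,.07).round(4))
E
```

```text
turn 0.2 deg = 0.004 rad; shift before turn [ 0.3068 -0.2767 -0.0121] after turn [ 0.3056 -0.278  -0.0121] q [ 8. 17. 17. 91.  0. -9.] p [0.6289 0.0908 0.1777] [ 179.7   -0.3 -162.8]
(395, 169, 9, 19) (399.0, 178.0) [0.5891 0.1497 0.07  ]
(305, 171, 29, 15) (318.3739013671875, 177.15638732910156) [0.609  0.0832 0.07  ]
(310, 187, 20, 23) (319.5, 198.0) [0.6265 0.0896 0.07  ]
```

Red bottle placed. On to the purple jar.

play_rows(
  steps=[
    [[0.0256, -0.0231, -0.001, 0], [0.0256, -0.0231, -0.001, 0], [0.0256, -0.0231, -0.001, 0], [0.0256, -0.0231, -0.001, 0], [0.0256, -0.0231, -0.001, 0]],
  ],
  gripper=0.075,
)

```text
time: 23.3
ee_pos: [0.5401, -0.0585, 0.1805]
tcp_rot: [179.7, -0.3, -162.7]
wrist_force: [1.1, -1.1, 0.5]
opening: 0.0749
grasp_force: 0.0
```

play_rows(
  steps=[
    [[0.0256, -0.0231, -0.001, 0], [0.0256, -0.0231, -0.001, 0], [0.0256, -0.0231, -0.001, 0], [0.0256, -0.0231, -0.001, 0], [0.0256, -0.0231, -0.001, 0]],
  ],
)

```text
time: 23.72
ee_pos: [0.4521, -0.2069, 0.1858]
tcp_rot: [179.7, -0.3, -162.7]
wrist_force: [1.5, -1.0, -0.0]
opening: 0.0751
grasp_force: 0.0
```

play_rows(
  steps=[
    [[0.0256, -0.0231, -0.001, 0], [0.0256, -0.0231, -0.001, 0], [0, 0, 0, 0], [0, 0, 0, 0], [0, 0, 0, 0]],
  ],
)

```text
time: 24.13
ee_pos: [0.418, -0.265, 0.1877]
tcp_rot: [179.7, -0.3, -162.8]
wrist_force: [0.8, 0.2, -0.8]
opening: 0.0751
grasp_force: 0.0
```

```bash
cat > lid.py <<'E'
from h import *
import pickle
def lid(im,z):
    h=cv2.cvtColor(im['img'],cv2.COLOR_BGR2HSV);m=cv2.inRange(h,(135,60,40),(165,255,255))
    x=max(cv2.findContours(m,0,1)[0],key=cv2.contourArea)
    return cv2.fitEllipse(x)[0],cv2.minEnclosingCircle(np.array([at(im,*p,z)[:2]*1000 for p in x[:,0]],np.float32))
if __name__=='__main__':
    c=snap('wrist');a=pickle.load(open('w1.pkl','rb'))
    p,w=lid(c,.052);q,v=lid(a,.052);print(p,w,q,v,tri(c,p,a,q))
    go(w[0][0]/1000,w[0][1]/1000,.026,197)
E
python3 lid.py
```

```text
(318.44708251953125, 189.4180908203125) ((416.1641845703125, -266.81451416015625), 25.5645809173584) (413.1708068847656, 212.66049194335938) ((420.5695495605469, -264.83502197265625), 27.090307235717773) (array([ 0.41768391, -0.26653844,  0.04467038]), np.float64(0.0005172781319035856))
turn 0.3 deg = 0.005 rad; shift before turn [ 0.0019 -0.0023  0.1616] after turn [ 0.0019 -0.0023  0.1616] q [-32.  -3.  -3.  91.  -0. -50.] p [ 0.4183 -0.2646  0.1876] [ 179.7   -0.3 -162.7]
```

play_rows(
  steps=[
    [[0.0013, -0.0018, 0.035, 0], [0, 0, 0.035, 0], [0, 0, 0.035, 0], [0, 0, 0.03, 0], [0, 0, 0.015, 0]],
  ],
)

```text
time: 24.6
ee_pos: [0.4154, -0.2644, 0.0337]
tcp_rot: [179.5, -0.5, -162.6]
wrist_force: [-0.9, 0.9, 0.2]
opening: 0.075
grasp_force: 0.0
```

play_rows(
  steps=[
    [[0, 0, 0.008, 0], [0, 0, 0.003, 0], [0, 0, 0, 0], [0, 0, 0, 0], [0, 0, 0, 0]],
  ],
)

```text
time: 25.02
ee_pos: [0.4172, -0.267, 0.0282]
tcp_rot: [179.8, -0.2, -162.7]
wrist_force: [0.4, -0.1, -0.1]
opening: 0.0753
grasp_force: 0.0
```

play_rows(
  steps=[
    [[0, 0, 0, 0], [0, 0, 0, 0], [0, 0, 0, 0], [0, 0, 0, 0], [0, 0, 0, 0]],
  ],
  gripper=0.04,
  squeeze=30,
)

```text
time: 25.43
ee_pos: [0.4167, -0.2669, 0.0277]
tcp_rot: [179.8, -0.2, -162.8]
wrist_force: [-1.1, 0.4, 5.3]
opening: 0.049
grasp_force: 30.7
```

play_rows(
  steps=[
    [[0, 0, 0, 0], [0, 0, 0, 0], [0, 0, -0.015, 0], [0, 0, -0.03, 0], [0, 0, -0.035, 0]],
  ],
)

```text
time: 25.85
ee_pos: [0.4156, -0.2662, 0.106]
tcp_rot: [179.6, -0.4, -162.8]
wrist_force: [1.1, -0.5, -1.2]
opening: 0.0492
grasp_force: 31.4
```

```bash
python3 - <<'E'
from h import *
go(.5791,.2536,.16,197)
E
```

```text
turn 0.2 deg = 0.004 rad; shift before turn [-0.3098  0.4484 -0.0529] after turn [-0.3079  0.4497 -0.0529] q [-33.  -3. -12.  82.  -0. -50.] p [ 0.4156 -0.2662  0.106 ] [ 179.6   -0.4 -162.8]
```

play_rows(
  steps=[
    [[-0.022, 0.032, -0.0076, 0], [-0.022, 0.032, -0.0076, 0], [-0.022, 0.032, -0.0076, 0], [-0.022, 0.032, -0.0076, 0], [-0.022, 0.032, -0.0076, 0]],
  ],
)

```text
time: 26.27
ee_pos: [0.4748, -0.08, 0.1456]
tcp_rot: [179.7, -0.3, -162.8]
wrist_force: [0.6, 0.6, -1.7]
opening: 0.0486
grasp_force: 31.6
```

play_rows(
  steps=[
    [[-0.022, 0.032, -0.0076, 0], [-0.022, 0.032, -0.0076, 0], [-0.022, 0.032, 0, 0], [-0.022, 0.032, 0, 0], [-0.022, 0.032, 0, 0]],
  ],
)

```text
time: 26.68
ee_pos: [0.5326, 0.1058, 0.1606]
tcp_rot: [179.7, -0.3, -162.8]
wrist_force: [0.7, -1.5, -0.8]
opening: 0.049
grasp_force: 31.6
```

play_rows(
  steps=[
    [[-0.022, 0.032, 0, 0], [-0.022, 0.032, 0, 0], [-0.022, 0.032, 0, 0], [-0.022, 0.032, 0, 0], [0, 0, 0, 0]],
  ],
)

```text
time: 27.1
ee_pos: [0.5792, 0.2577, 0.1585]
tcp_rot: [179.7, -0.3, -162.5]
wrist_force: [1.5, -0.5, -0.9]
opening: 0.0488
grasp_force: 31.6
```

```bash
python3 - <<'E'
from lid import *
go(.5791,.2536,.0305,197)
c=snap('wrist');o=bot.get_obs();M=R.from_euler('xyz',o['tcp_rot'],degrees=True).as_matrix()
p,w=lid(c,o['ee_pos'][2]-.0277+.052);d=np.r_[w[0],0]/1000-o['ee_pos'];d[2]=0;print('lid rel TCP',(M.T@d).round(4),w[1],p)
E
```

```text
turn 0.5 deg = 0.008 rad; shift before turn [ 0.0005 -0.0047  0.128 ] after turn [ 0.0005 -0.0047  0.128 ] q [24. 16. 15. 89.  0.  6.] p [0.5792 0.2577 0.1585] [ 179.7   -0.3 -162.5]
lid rel TCP [0.0013 0.0009 0.    ] 26.75652313232422 (319.1334533691406, 279.3863525390625)
```

play_rows(
  steps=[
    [[-0.0005, -0.005, 0.035, 0], [0, 0, 0.035, 0], [0, 0, 0.03, 0], [0, 0, 0.015, 0], [0, 0, 0.007, 0]],
  ],
)

```text
time: 27.57
ee_pos: [0.578, 0.2463, 0.0353]
tcp_rot: [179.8, -0.6, -162.8]
wrist_force: [-0.6, 0.3, -1.4]
opening: 0.0488
grasp_force: 31.6
```

play_rows(
  steps=[
    [[0, 0, 0.002, 0], [0, 0, 0, 0], [0, 0, 0, 0], [0, 0, 0, 0], [0, 0, 0, 0]],
  ],
)

```text
time: 27.98
ee_pos: [0.5803, 0.2481, 0.0379]
tcp_rot: [179.7, -0.2, -162.8]
wrist_force: [-0.5, 0.3, -0.8]
opening: 0.0489
grasp_force: 31.6
```

```bash
python3 - <<'E'
from h import *
go(.5799,.2538,.0302,197)
E
```

```text
turn 0.2 deg = 0.004 rad; shift before turn [-0.0013  0.0055  0.0077] after turn [-0.0013  0.0055  0.0077] q [23. 17.  2. 76.  0.  6.] p [0.5803 0.2481 0.0379] [ 179.7   -0.2 -162.8]
```

play_rows(
  steps=[
    [[-0.0013, 0.0055, 0, 0], [0, 0, 0.003, 0], [0, 0, 0.002, 0], [0, 0, 0.0015, 0], [0, 0, 0, 0]],
  ],
)

```text
time: 28.4
ee_pos: [0.5791, 0.2536, 0.0299]
tcp_rot: [179.7, -0.3, -162.7]
wrist_force: [-0.5, 0.3, -0.5]
opening: 0.0487
grasp_force: 31.6
```

```bash
python3 - <<'E'
from h import *
go(.5799,.2538,.0300,197)
E
```

```text
turn 0.3 deg = 0.005 rad; shift before turn [-0.0008 -0.0001 -0.0001] after turn [-0.0008 -0.0001 -0.0001] q [24. 17.  2. 75.  0.  6.] p [0.5791 0.2536 0.0299] [ 179.7   -0.3 -162.7]
```

play_rows(
  steps=[
    [[0, 0, 0.001, 0], [0, 0, 0, 0], [0, 0, 0, 0], [0, 0, 0, 0], [0, 0, 0, 0]],
  ],
)

```text
time: 28.82
ee_pos: [0.5793, 0.2537, 0.0298]
tcp_rot: [179.7, -0.3, -162.8]
wrist_force: [-3.0, -0.1, 6.4]
opening: 0.0488
grasp_force: 32.2
```

play_rows(
  steps=[
    [[0, 0, 0, 0], [0, 0, 0, 0], [0, 0, 0, 0], [0, 0, 0, 0], [0, 0, 0, 0]],
  ],
  gripper=0.072,
)

```text
time: 29.23
ee_pos: [0.5791, 0.2535, 0.0287]
tcp_rot: [179.7, -0.3, -162.8]
wrist_force: [0.3, -0.2, 0.3]
opening: 0.0721
grasp_force: 0.0
```

play_rows(
  steps=[
    [[0, 0, -0.015, 0], [0, 0, -0.03, 0], [0, 0, -0.035, 0], [0, 0, -0.035, 0], [0, 0, -0.035, 0]],
  ],
)

```text
time: 29.65
ee_pos: [0.5799, 0.2529, 0.1804]
tcp_rot: [179.7, -0.3, -162.8]
wrist_force: [0.3, 0.0, -0.5]
opening: 0.0718
grasp_force: 0.0
```

```bash
python3 - <<'E'
from lid import *
go(.4112,.2893,.18,191)
c=snap('wrist');p,w=lid(c,.054);print('lid',p,w)
E
```

```text
turn 6.2 deg = 0.109 rad; shift before turn [0.1503 0.0847 0.0017] after turn [0.1586 0.0679 0.0017] q [23. 16. 17. 91.  0.  6.] p [0.5799 0.2529 0.1804] [ 179.7   -0.3 -162.8]
lid (319.3564147949219, 193.4469451904297) ((579.0433349609375, 252.38475036621094), 25.469879150390625)
```

Jar within about 1 mm. Now the timer.

play_rows(
  steps=[
    [[0.03, 0.017, 0, 0], [0.03, 0.017, 0, 0], [0.03, 0.017, 0, 0], [0.03, 0.017, 0, 0], [0.03, 0.017, 0, 0.109]],
  ],
)

```text
time: 30.12
ee_pos: [0.4102, 0.2898, 0.1798]
tcp_rot: [179.8, -0.3, -168.9]
wrist_force: [-0.1, 1.0, 1.2]
opening: 0.0718
grasp_force: 0.0
```

play_rows(
  steps=[
    [[0, 0, 0, 0], [0, 0, 0, 0], [0, 0, 0, 0], [0, 0, 0, 0], [0, 0, 0, 0]],
  ],
)

```text
time: 30.53
ee_pos: [0.4125, 0.2895, 0.1798]
tcp_rot: [179.8, -0.3, -169.0]
wrist_force: [-0.1, -0.3, -0.1]
opening: 0.0721
grasp_force: 0.0
```

```bash
cat > tm.py <<'E'
from h import *
c=snap('wrist','w11.png');o=bot.get_obs();print(o['ee_pos'],o['tcp_rot'])
h=cv2.cvtColor(c['img'],cv2.COLOR_BGR2HSV);cx,cy=320,190
# timer top: everything unlike bench (seed region near centre); print colours for guidance
for p in [(320,150),(320,190),(320,220),(300,190),(340,190),(260,100),(400,100)]: print(p,h[p[1],p[0]])
def ctr(lo,hi,z=.022,k=2):
    m=cv2.inRange(h,lo,hi);m[250:]=0
    for x in sorted(cv2.findContours(m,0,1)[0],key=cv2.contourArea)[::-1][:k]:
        print(lo,cv2.boundingRect(x),cv2.minAreaRect(np.array([at(c,*p,z)[:2]*1000 for p in x[:,0]],np.float32)))
ctr((20,30,110),(50,120,255)); ctr((55,100,50),(85,255,255)); ctr((20,140,120),(32,255,255)); ctr((0,0,0),(180,255,60),k=3)
E
python3 tm.py
```

```text
[0.41244044 0.28953733 0.17978045] [ 179.7761607    -0.35352088 -169.03078249]
(320, 150) [ 9 20 90]
(320, 190) [ 13  21 146]
(320, 220) [113  23 135]
(300, 190) [165   5 103]
(340, 190) [ 11  20 142]
(260, 100) [110  23 133]
(400, 100) [109  21 132]
(20, 30, 110) (219, 15, 51, 60) ((296.1329650878906, 196.4307403564453), (27.737817764282227, 41.703487396240234), 61.5985107421875)
(20, 30, 110) (333, 49, 49, 57) ((303.0090637207031, 304.004150390625), (41.6898078918457, 27.719545364379883), 47.700138092041016)
(55, 100, 50) (391, 62, 12, 13) ((287.69293212890625, 337.95751953125), (10.379949569702148, 10.210844039916992), 15.182151794433594)
(55, 100, 50) (215, 0, 13, 11) ((268.1548156738281, 173.82357788085938), (7.572349548339844, 10.529234886169434), 11.070765495300293)
(20, 140, 120) (0, 135, 48, 50) ((442.9494323730469, -9.164794921875), (45.21174240112305, 49.84688949584961), 83.05172729492188)
(20, 140, 120) (196, 26, 14, 15) ((293.1346740722656, 159.40310668945312), (11.529359817504883, 11.034806251525879), 75.72457122802734)
(0, 0, 0) (206, 11, 12, 15) ((279.7845458984375, 166.3186798095703), (11.005595207214355, 9.675524711608887), 5.055325508117676)
(0, 0, 0) (382, 48, 12, 13) ((277.86090087890625, 326.74560546875), (9.950222969055176, 10.207579612731934), 11.036853790283203)
(0, 0, 0) (432, 142, 11, 11) ((350.08599853515625, 397.441162109375), (9.930235862731934, 10.295649528503418), 10.961782455444336)
```

```bash
cat > tm2.py <<'E'
from h import *
def timer(c,roi,z):
    h=cv2.cvtColor(c['img'],cv2.COLOR_BGR2HSV);m=cv2.inRange(h,(0,12,115),(60,255,255));q=np.zeros_like(m);x0,y0,x1,y1=roi;q[y0:y1,x0:x1]=m[y0:y1,x0:x1]
    q=cv2.morphologyEx(q,3,np.ones((13,13)));q=cv2.morphologyEx(q,2,np.ones((5,5)))
    x=max(cv2.findContours(q,0,1)[0],key=cv2.contourArea)
    return cv2.boundingRect(x),cv2.minAreaRect(np.array([at(c,*p,z)[:2]*1000 for p in x[:,0]],np.float32))
if __name__=='__main__':
    c=snap('wrist');print(timer(c,(270,120,370,250),.022))
    import pickle
    b=pickle.load(open('w2.pkl','rb'));print(timer(b,(150,150,215,215),.022))
    print(bot.get_obs()['ee_pos'])
E
python3 tm2.py
```

```text
((298, 150, 49, 65), ((408.3607482910156, 292.0738525390625), (67.372802734375, 47.16108322143555), 14.497926712036133))
((159, 160, 42, 49), ((409.67657470703125, 291.14923095703125), (67.77705383300781, 47.4419059753418), 14.558382034301758))
[0.41235326 0.28954366 0.17975057]
```

play_rows(
  steps=[
    [[0, 0, 0.01, -0.061], [0.0028, 0.0029, 0.03, 0], [0, 0, 0.035, 0], [0, 0, 0.035, 0], [0, 0, 0.03, 0]],
  ],
)

```text
time: 31.05
ee_pos: [0.4072, 0.2918, 0.0379]
tcp_rot: [179.8, -0.4, -165.5]
wrist_force: [0.1, 0.5, -0.3]
opening: 0.072
grasp_force: 0.0
```

play_rows(
  steps=[
    [[0, 0, 0.015, 0], [0, 0, 0.01, 0], [0, 0, 0.004, 0], [0, 0, 0, 0], [0, 0, 0, 0]],
  ],
)

```text
time: 31.47
ee_pos: [0.4079, 0.2927, 0.0122]
tcp_rot: [179.7, -0.2, -165.5]
wrist_force: [0.1, -0.5, 0.1]
opening: 0.072
grasp_force: 0.0
```

```bash
python3 - <<'E'
from h import *
go(.409,.2916,.003,194.5)
E
```

```text
turn -0.0 deg = -0.000 rad; shift before turn [-0.0008 -0.0014  0.0092] after turn [-0.0008 -0.0014  0.0092] q [ 35.   0. -19.  71.   0.  21.] p [0.4079 0.2927 0.0122] [ 179.7   -0.2 -165.5]
```

play_rows(
  steps=[
    [[-0.0008, -0.0014, 0.005, 0], [0, 0, 0.004, 0], [0, 0, 0, 0], [0, 0, 0, 0], [0, 0, 0, 0]],
  ],
)

```text
time: 31.88
ee_pos: [0.4083, 0.2913, 0.0024]
tcp_rot: [179.7, -0.3, -165.5]
wrist_force: [-0.4, -1.0, 0.6]
opening: 0.0721
grasp_force: 0.0
```

play_rows(
  steps=[
    [[0, 0, 0, 0], [0, 0, 0, 0], [0, 0, 0, 0], [0, 0, 0, 0], [0, 0, 0, 0]],
  ],
  gripper=0.04,
  squeeze=35,
)

```text
time: 32.3
ee_pos: [0.4085, 0.2915, 0.0026]
tcp_rot: [179.7, -0.3, -165.5]
wrist_force: [-0.4, -0.7, 4.5]
opening: 0.0494
grasp_force: 37.1
```

play_rows(
  steps=[
    [[0, 0, 0, 0], [0, 0, 0, 0], [0, 0, -0.02, 0], [0, 0, -0.035, 0], [0, 0, -0.04, 0]],
  ],
)

```text
time: 32.72
ee_pos: [0.4074, 0.2899, 0.096]
tcp_rot: [179.8, -0.6, -165.5]
wrist_force: [0.9, 0.4, -0.3]
opening: 0.0493
grasp_force: 36.6
```

play_rows(
  steps=[
    [[0, 0, -0.035, 0], [0, 0, -0.02, 0], [0, 0, 0, 0], [0, 0, 0, 0], [0, 0, 0, 0]],
  ],
)

```text
time: 33.13
ee_pos: [0.4088, 0.2905, 0.1508]
tcp_rot: [179.8, -0.4, -165.5]
wrist_force: [-0.4, -0.6, 0.2]
opening: 0.0495
grasp_force: 36.7
```

```bash
python3 - <<'E'
from tm2 import *
go(.615,-.181,.16,164)
c=snap('wrist');z=bot.get_obs()['ee_pos'][2]-.003+.022;print(z,timer(c,(220,130,420,340),z))
E
```

```text
turn 30.5 deg = 0.532 rad; shift before turn [-0.0816 -0.5081 -0.0118] after turn [-0.3281 -0.3964 -0.0118] q [35. -2. -6. 86.  0. 21.] p [0.4088 0.2905 0.1508] [ 179.8   -0.4 -165.5]
0.16938961931365426 ((265, 214, 107, 124), ((409.6907653808594, 287.37908935546875), (66.65750122070312, 50.3812141418457), 14.265595436096191))
```

play_rows(
  steps=[
    [[-0.0124, -0.0363, -0.002, 0], [-0.0124, -0.0363, -0.002, 0], [-0.0124, -0.0363, -0.002, 0], [-0.0124, -0.0363, -0.002, 0], [-0.0124, -0.0363, -0.002, 0]],
  ],
)

```text
time: 33.6
ee_pos: [0.5147, 0.1288, 0.1594]
tcp_rot: [179.7, -0.5, -165.5]
wrist_force: [0.7, 0.0, -0.8]
opening: 0.0491
grasp_force: 36.7
```

play_rows(
  steps=[
    [[-0.0124, -0.0363, 0, 0], [-0.0124, -0.0363, 0, 0], [-0.0124, -0.0363, 0, 0], [-0.0124, -0.0363, 0, 0], [-0.0124, -0.0363, 0, 0]],
  ],
)

```text
time: 34.02
ee_pos: [0.6202, -0.0315, 0.1578]
tcp_rot: [179.7, -0.5, -165.5]
wrist_force: [1.0, 0.5, -0.9]
opening: 0.0493
grasp_force: 36.7
```

play_rows(
  steps=[
    [[0, 0, 0, 0.106], [0, 0, 0, 0.106], [0, 0, 0, 0.106], [0, 0, 0, 0.106], [0, 0, 0, 0.106]],
  ],
)

```text
time: 34.43
ee_pos: [0.6195, -0.0298, 0.1576]
tcp_rot: [180.0, -0.6, 163.8]
wrist_force: [0.8, 0.6, -0.3]
opening: 0.0492
grasp_force: 36.8
```

```bash
cat > car.py <<'E'
from h import *
import pickle
def car(c,roi,z,f):
    h=cv2.cvtColor(c['img'],cv2.COLOR_BGR2HSV);m=cv2.inRange(h,(0,0,175),(180,40,255));q=np.zeros_like(m);x0,y0,x1,y1=roi;q[y0:y1,x0:x1]=m[y0:y1,x0:x1]
    q=cv2.morphologyEx(q,3,np.ones((9,9)));q=cv2.morphologyEx(q,2,np.ones((9,9)));cv2.imwrite('pics/'+f,q)
    x=max(cv2.findContours(q,0,1)[0],key=cv2.contourArea)
    r=cv2.minAreaRect(np.array([at(c,*p,z)[:2]*1000 for p in x[:,0]],np.float32))
    return cv2.boundingRect(x),r,cv2.minAreaRect(x)
if __name__=='__main__':
    c=snap('wrist','w12.png');t=snap('top')
    print(car(c,(0,0,250,330),.05,'m1.png'));print(car(pickle.load(open('w3.pkl','rb')),(480,0,640,180),.05,'m2.png'))
    print(car(t,(330,110,410,180),.05,'m3.png'))
    go(.615,-.181,.16,164)
E
python3 car.py
```

```text
((89, 194, 141, 89), ((615.2005615234375, -179.961669921875), (118.6568832397461, 87.99569702148438), 73.78397369384766), ((158.99996948242188, 238.0), (139.99996948242188, 87.99998474121094), -0.0))
((520, 35, 120, 108), ((615.706298828125, -181.61968994140625), (122.19462585449219, 88.99173736572266), 73.4617919921875), ((584.1917114257812, 89.52009582519531), (112.30474090576172, 93.81346130371094), 15.44631576538086))
((353, 133, 35, 30), ((616.1677856445312, -182.7352294921875), (110.79542541503906, 81.71536254882812), 73.85313415527344), ((369.2941589355469, 147.3235321044922), (35.65273666381836, 25.70877456665039), 14.03624439239502))
turn 0.0 deg = 0.000 rad; shift before turn [-0.0373 -0.1468 -0.0025] after turn [-0.0374 -0.1467 -0.0025] q [-3. 14. 13. 89.  0. 13.] p [ 0.6195 -0.0296  0.1579] [180.   -0.6 164. ]
```

play_rows(
  steps=[
    [[-0.0076, -0.0293, 0, 0], [-0.0076, -0.0293, 0, 0], [-0.0076, -0.0293, 0, 0], [-0.0076, -0.0293, 0, 0], [-0.0076, -0.0293, 0, 0]],
  ],
)

```text
time: 34.95
ee_pos: [0.6161, -0.1821, 0.1582]
tcp_rot: [179.9, -0.5, 164.4]
wrist_force: [0.1, 0.2, -0.9]
opening: 0.0493
grasp_force: 36.8
```

play_rows(
  steps=[
    [[0, 0, 0.03, 0], [0, 0, 0.03, 0], [0, 0, 0.02, 0], [0, 0, 0.008, 0], [0, 0, 0, 0]],
  ],
)

```text
time: 35.37
ee_pos: [0.6145, -0.1801, 0.0683]
tcp_rot: [179.9, -0.7, 164.3]
wrist_force: [0.8, 0.4, -0.4]
opening: 0.0494
grasp_force: 36.8
```

```bash
python3 - <<'E'
from h import *
go(.6155,-.1808,.0535,163.8)
E
```

```text
turn 0.5 deg = 0.008 rad; shift before turn [-0.0013 -0.0004  0.0148] after turn [-0.0013 -0.0004  0.0148] q [-16.  18.   7.  80.   0.  -1.] p [ 0.6145 -0.1801  0.0683] [179.9  -0.7 164.3]
```

play_rows(
  steps=[
    [[-0.0013, -0.0004, 0.007, 0.008], [0, 0, 0.004, 0], [0, 0, 0.003, 0], [0, 0, 0.001, 0], [0, 0, 0, 0]],
  ],
)

```text
time: 35.78
ee_pos: [0.6173, -0.1813, 0.0567]
tcp_rot: [179.9, -0.4, 163.7]
wrist_force: [0.2, 0.4, -0.9]
opening: 0.0491
grasp_force: 36.8
```

```bash
python3 - <<'E'
from h import *
go(.6155,-.1808,.0525,163.8);print(bot.get_obs()['wrist_force'])
E
```

```text
turn -0.1 deg = -0.002 rad; shift before turn [ 0.0019 -0.      0.0042] after turn [ 0.0019 -0.      0.0042] q [-16.  18.   6.  78.   0.  -0.] p [ 0.6173 -0.1813  0.0567] [179.9  -0.4 163.7]
[ 0.20505289  0.44238428 -0.88249216]
```

play_rows(
  steps=[
    [[0.001, 0, 0.0015, 0], [0, 0, 0.0015, 0], [0, 0, 0.0005, 0], [0, 0, 0, 0], [0, 0, 0, 0]],
  ],
)

```text
time: 36.2
ee_pos: [0.6162, -0.1811, 0.053]
tcp_rot: [179.9, -0.4, 163.7]
wrist_force: [-0.2, -0.3, -1.4]
opening: 0.0492
grasp_force: 36.8
```

play_rows(
  steps=[
    [[0, 0, 0, 0], [0, 0, 0, 0], [0, 0, 0, 0], [0, 0, 0, 0], [0, 0, 0, 0]],
  ],
  gripper=0.072,
)

```text
time: 36.62
ee_pos: [0.6162, -0.1811, 0.053]
tcp_rot: [179.9, -0.4, 163.7]
wrist_force: [-0.1, 0.4, 0.4]
opening: 0.0717
grasp_force: 0.0
```

play_rows(
  steps=[
    [[0, 0, -0.015, 0], [0, 0, -0.025, 0], [0, 0, -0.035, 0], [0, 0, -0.035, 0], [0, 0, -0.035, 0]],
  ],
)

```text
time: 37.03
ee_pos: [0.6167, -0.1814, 0.1995]
tcp_rot: [179.9, -0.4, 163.7]
wrist_force: [1.0, -0.4, -0.4]
opening: 0.0719
grasp_force: 0.0
```

play_rows(
  steps=[
    [[0.025, 0.025, -0.015, 0], [0.025, 0.025, -0.015, 0], [0.025, 0.02, 0, 0], [0, 0, 0, 0], [0, 0, 0, 0]],
  ],
)

```text
time: 37.45
ee_pos: [0.5647, -0.0922, 0.2296]
tcp_rot: [179.9, -0.3, 163.8]
wrist_force: [0.1, -0.3, 0.5]
opening: 0.0718
grasp_force: 0.0
```

```bash
python3 - <<'E'
from car import *
from lid import lid
c=snap('wrist','w13.png');print(bot.get_obs()['ee_pos'])
print('lid',lid(c,.054))
h=cv2.cvtColor(c['img'],cv2.COLOR_BGR2HSV);m=cv2.inRange(h,(0,130,60),(6,255,255))|cv2.inRange(h,(172,130,60),(180,255,255))
for x in sorted(cv2.findContours(m,0,2)[0],key=cv2.contourArea)[-3:]:
    p=cv2.minAreaRect(x)[0];print('red',cv2.boundingRect(x),at(c,*p,.072).round(4))
E
```

```text
[ 0.56500206 -0.09303378  0.2288876 ]
lid ((627.652099609375, 107.02275848388672), ((578.4832763671875, 239.2905731201172), 25.148250579833984))
red (464, 171, 27, 28) [0.6046 0.0635 0.072 ]
red (486, 184, 26, 19) [0.6243 0.0859 0.072 ]
red (0, 349, 74, 51) [ 0.7073 -0.5178  0.072 ]
```

View pics/w13.png

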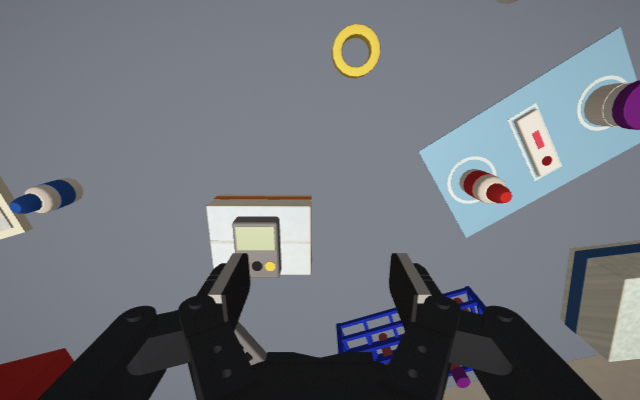

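The last view shows the timer face up and centred on the carton (257,240). The red bottle stands in the near circle (472,180), the cassette is in the rectangle (536,142), and the purple jar is in the far circle (610,104). The bystanders are untouched and the gripper is clear of everything. Handing in.

```bash
python3 -c "
from workcell import bot
print(bot.job_done())"
```

```text
the job is handed in; nothing more can be done
None
```

The job is handed in at about 37 s of the 102 s allowed: cassette in the rectangle, red-capped bottle in the circle nearer the carton, purple-lidded jar in the other circle, and the timer face up on the carton, all placed in the order asked; the hand-in gave no verdict.

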